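Row up the jars, then tilt the tote and hold the bushings in its corner

ROBOT

A 6-joint arm with a two-finger parallel gripper is mounted at the origin on the work surface. World frame = base frame: x ahead of the robot, y to its left, z up, the work surface at z = 0. Lengths are in m, angles in rad, forces in N, time in s.
With the tool pointing down it reaches from about 0.25 to 0.8 m from the base axis. Payload 3.9 kg.
Tool frame: the origin (TCP) lies midway between the tips of the shut fingers; the grasp point (between the pads) lies 19 mm behind it; x points along the fingers, z is the direction in which the jaws open and shut, and the axes are right-handed (so a half turn about x gives the same grasp; the last joint's range is limited). The gripper opens to 85 mm and grips with 20 to 120 N. Pads are 22 mm wide; open, the fingers measure 114 mm over their backs; the gripper's body (76 mm by 85 mm) begins 54 mm behind the grasp point. The pads swing forward as they close: fully open they stand 13 mm farther back than shut.
Start: joints at [-1.246, 0.26, -0.138, 1.173, 0, 1.571], TCP at [0.168, -0.498, 0.194] pointing down, gripper open.
Joint ranges: [-2.78, 2.78], [-0.83, 1.72], [-1.28, 1.37], [-1.9, 2.12], [-1.57, 1.48], [-3.14, 3.14]. Speed limits (rad/s): [2.57, 2.57, 3.14, 3.14, 3.14, 3.14].

INTERFACE

Orientations are given as a unit quaternion [w, x, y, z].
In Python, from plant import get_state, snapshot, camera_model, manip, spotter gives the robot as it stands. The module is installed in compiled form; this text tells all that it offers.
- The arm moves only by the shell command python3 -m crank 'ROWS' [OPENING] [FORCE]. ROWS is JSON, a list of rows, each a list of 6 numbers: the shift along the tool's x, y, z each as a share of 250 mm, from -1 to 1, then the turn, a rotation vector about the tool's x, y, z each as a share of 360 degrees, from -1 to 1. A call has 1 to 12 rows; each row is the pose to reach, as a shift and turn from the pose measured when the call began, along the tool's axes at that moment, turning the shorter way round; what a row does not reach only later rows make up. A row lasts 1/12 s, in which the tool goes at most 41.7 mm and 7.16 degrees, less where a joint would pass 70% of its speed; a pose out of reach is approached as far as the arm can. A call with a number of a shift or a turn outside -1 to 1 is refused whole. A call with a gripper value outside its range is refused whole. OPENING is the opening, from -1 (shut) to 1 (fully open), set as the call begins (- or left out, the last holds). The fingers move at their own pace and stop on an object; FORCE is the grip in N (left out, the last holds). Time passes only in rows, so rows that repeat a pose let the fingers close. It gives the time, the measured TCP pose, the force and the opening at its end, in the units of the state.
- get_state(): the state, without advancing time (a new reading comes with each control period).
- snapshot(name): name is "scene" or "top" or "wrist"; returns the picture (480x640x3 uint8, red, green, blue); there is no depth.
- camera_model(name): a dict with "fx", "fy", "cx", "cy" (pixels), "dist_coeffs" ([k1, k2, p1, p2, k3] as OpenCV has them; the pictures are not rectified), "T" (4x4, takes a point from camera to world coordinates); the wrist camera has in their place "hand_eye" (4x4, takes a point from camera to tool coordinates, whose origin is the TCP and whose axes are the tool frame's). Camera axes: x right, y down, z forward; pixel columns grow to the right and rows downward; lengths in m; the calibration is good to about 2 mm. A picture is of the moment at which its call begins: read the wrist's pose just before it. camera_model takes no time and is no camera call.
- manip.sign_off(): hands the job in, once; it reports no verdict.
Trained networks look in the newest picture that a camera, given by its name, has taken for a name from the list of things; names that differ only in an ending like _2 or _b are one class to them, and where a whole thing is asked for, a point or a joint stands for the part that bears it (a point fixed in the world has none). Each returns a list of dicts, best first, with "score" (0 to 1); they miss things now and then, are a little off and sometimes report something else, mostly with a low value. They report only what shows in the picture. A call takes as long as a camera call. They do not tell look-alikes from the thing itself.
- spotter.look_for(camera, query): "at" ([column, row] in pixels, amid what is visible of it).
- spotter.place_of(camera, query): "at" ([column, row] in pixels: a listed point, or the origin of a listed thing).
The state is a dict: "t": time; "qpos": joint angles; "joint_vel": joint speeds; "joint_efforts": joint torques, N m; "tcp_pos": TCP position; "tcp_rot": TCP orientation; "wrist_force": force on the tool from outside, world axes, zero at the start; "moment": the same for the moment, N m; "width": finger opening in m.
Only numpy, scipy, OpenCV 4.12 (cv2) and the standard library are available. Lean on these libraries where they do the work, as an engineer would, in place of code of your own. Each camera call takes 0.05 s, during which the arm holds its last target.

TASK

Take the two jars out of the hand tote and stand them upright on the two rubber discs on the shelf, centred, so that all four jars make a neat row; leave the two jars already there, and everything else on the bench, where they are. Then pick the tote up by its carry bar and tilt it, clear of the bench, until all four loose brass bushings have slid together into its cut-off corner. Finish while still holding the tote tilted and still in the air: do not level it, put it down or let go.

Things in the scene. Friction and masses are not known exactly. Their poses are not given: they have to be found in the camera images.
- tote: loose grey plastic hand tote, an open tray 240 (its x) by 140 (its y) by 45 mm high, walls and floor 4 mm, about 0.38 kg (varies); a black carry bar runs along its y above the middle, on posts at the outside of the long walls. Its -x -y corner is cut off by a straight slanting wall (35 mm off each side); the other three are square. Origin: centre of its underside; z up.
- tote_corner (a point): point on the tote's inner floor at the middle of the slanting wall of its cut-off corner; in the tote's frame at x -98.5, y -48.5, z 4 mm.
- tote_bar (a point): middle of the tote's carry bar, 125 mm above its underside. The bar is 16 by 16 mm in section; 140 mm of it between the posts lie free along the tote's y. It is rigid with the tote.
- jar_a: white plastic jar, round, 44 mm diameter, 95 mm tall, grey lid at the top of the same diameter, 120 g (varies). Origin: centre of its underside, z up. One of the two jars that stand in the tote, on its floor, 72 to 80 mm to the -x side of the bar.
- jar_b: white plastic jar, round, 44 mm diameter, 95 mm tall, grey lid at the top of the same diameter, 120 g (varies). Origin: centre of its underside, z up. The other jar in the tote, 72 to 80 mm to the +x side of the bar.
- shelf: low plywood step shelf, fixed, board 110 (x) by 290 mm (y), its top 60 mm above the bench; along its far (+x) edge a lip rises 12 mm. Four places lie in one straight row along its y, 62 mm apart, at its x 0: two hold jars, two are marked by rubber discs. Origin: centre of its underside.
- disc_a: flat black rubber disc, fixed on the shelf's board, 54 mm diameter, 3 mm thick, marking a free place in the row. Origin: centre of its underside.
- disc_b: second such disc, marking the other free place.
- jar_c: jar already in the row, standing on the shelf's board, as the other jars but leave it alone. Origin: centre of its underside.
- jar_d: the other jar already in the row; leave it alone.
- bushing_1: loose oiled brass bushing lying in the tote, a short upright cylinder 18 mm diameter, 12 mm high, 20 g; on the smooth tote floor it starts to slide at about 7 to 9 degrees of slope, but needs some 30 to 35 degrees to slide on along the walls into a corner. Origin: centre of its underside.
- bushing_2: loose oiled brass bushing lying in the tote, a short upright cylinder 18 mm diameter, 12 mm high, 20 g; on the smooth tote floor it starts to slide at about 7 to 9 degrees of slope, but needs some 30 to 35 degrees to slide on along the walls into a corner. Origin: centre of its underside.
- bushing_3: loose oiled brass bushing lying in the tote, a short upright cylinder 18 mm diameter, 12 mm high, 20 g; on the smooth tote floor it starts to slide at about 7 to 9 degrees of slope, but needs some 30 to 35 degrees to slide on along the walls into a corner. Origin: centre of its underside.
- bushing_4: loose oiled brass bushing lying in the tote, a short upright cylinder 18 mm diameter, 12 mm high, 20 g; on the smooth tote floor it starts to slide at about 7 to 9 degrees of slope, but needs some 30 to 35 degrees to slide on along the walls into a corner. Origin: centre of its underside.
- tape_roll: bystander, leave alone. Cardboard-coloured roll of tape lying flat, 84 mm outside, 24 mm high, loose.
- marker: bystander, leave alone. White marker pen with black cap lying on the bench, 120 mm long, 17 mm thick, loose.
- carton: bystander, leave alone. Small closed carton 90 by 60 by 50 mm, loose.
Things that resemble listed ones, but are neither listed nor needed, are in the scene too. What is shaped like the jar_a but pink or purple is not meant.

How it is judged:
On the way:
1. both jars from the tote stand upright and released on the two discs ((((horizontal distance between jar_a and disc_a below 0.012 m and z of jar_a in the frame of disc_a between -0.001 and 0.006 m and angle between jar_a's own z axis and vertical below 0.08 rad) and (horizontal distance between jar_b and disc_b below 0.012 m and z of jar_b in the frame of disc_b between -0.001 and 0.006 m and angle between jar_b's own z axis and vertical below 0.08 rad)) or ((horizontal distance between jar_a and disc_b below 0.012 m and z of jar_a in the frame of disc_b between -0.001 and 0.006 m and angle between jar_a's own z axis and vertical below 0.08 rad) and (horizontal distance between jar_b and disc_a below 0.012 m and z of jar_b in the frame of disc_a between -0.001 and 0.006 m and angle between jar_b's own z axis and vertical below 0.08 rad))) and contact force between each of jar_a, jar_b and the fingers below 0.1 N and linear speed of each of jar_a, jar_b below 0.01 m/s), for 0.2 s.
At the end, for the whole second after the job is handed in: Jars upright on the discs (within 12 mm), released; old jars upright; the fingers hold the tote, tilted 17 to 51 degrees, still, cut-off corner over 25 mm above the bench, touching nothing else; all four bushings in it at rest, each within 70 mm of the middle of the slanting wall at the floor ((((horizontal distance between jar_a and disc_a below 0.012 m and z of jar_a in the frame of disc_a between -0.001 and 0.006 m and angle between jar_a's own z axis and vertical below 0.08 rad) and (horizontal distance between jar_b and disc_b below 0.012 m and z of jar_b in the frame of disc_b between -0.001 and 0.006 m and angle between jar_b's own z axis and vertical below 0.08 rad)) or ((horizontal distance between jar_a and disc_b below 0.012 m and z of jar_a in the frame of disc_b between -0.001 and 0.006 m and angle between jar_a's own z axis and vertical below 0.08 rad) and (horizontal distance between jar_b and disc_a below 0.012 m and z of jar_b in the frame of disc_a between -0.001 and 0.006 m and angle between jar_b's own z axis and vertical below 0.08 rad))) and contact force between each of jar_a, jar_b and the fingers below 0.1 N and angle between each of jar_c, jar_d's own z axis and vertical below 0.08 rad and distance between each of bushing_1, bushing_2, bushing_3, bushing_4 and tote_corner below 0.07 m and z of each of bushing_1, bushing_2, bushing_3, bushing_4 in the frame of tote above 0 m and linear speed of each of bushing_1, bushing_2, bushing_3, bushing_4, tote below 0.02 m/s and angle between tote's own z axis and vertical between 0.3 and 0.9 rad and contact force between tote and the fingers above 1 N and height (world z) of tote_corner above 0.025 m and contact force between tote and shelf below 0.1 N and contact force between tote and jar_a below 0.1 N and contact force between tote and jar_b below 0.1 N and contact force between tote and jar_c below 0.1 N and contact force between tote and jar_d below 0.1 N and contact force between tote and tape_roll below 0.1 N and contact force between tote and marker below 0.1 N and contact force between tote and carton below 0.1 N); the arm keeps its last pose, push and grip.
It fails at once if a jar already in the row is moved by more than 15 mm (distance of any of jar_c, jar_d from where it was at the start of the episode above 0.015 m).
It fails at once if another thing on the bench is moved by more than 30 mm (distance of any of tape_roll, marker, carton from where it was at the start of the episode above 0.03 m).
It also fails if it takes over 69 s, if anything falls off the work surface, if the arm or the gripper's body presses on something with over 40 N, if the wrist force passes 120 N, or if a joint passes its speed limit or range.

## Working session

There is one attempt and no reset: what is moved stays moved. The work goes in short steps, Python scripts to look and compute and a shell command to move; the robot and the scene stay as the last step left them, time stands still between calls to the robot, and variables do not carry over. Pictures are saved under pics/ and viewed, and the job is handed in when it is done.

```bash
mkdir -p pics; python3 - <<'E'
from plant import get_state, snapshot, camera_model, spotter
import cv2
for n in ("scene","top"):
    im=snapshot(n); cv2.imwrite(f"pics/{n}0.png",im[:,:,::-1])
    m=camera_model(n); print(n,{k:(v if k!='T' else [[round(x,3) for x in r] for r in v]) for k,v in m.items()})
print(camera_model("wrist"))
print(get_state())
E
```

```text
scene {'fx': 578.5503025875503, 'fy': 578.5503025875503, 'cx': 308.4815901103819, 'cy': 247.25690401897424, 'dist_coeffs': array([-0.09813565,  0.        ,  0.        ,  0.        ,  0.        ]), 'T': [[np.float64(0.437), np.float64(0.664), np.float64(-0.607), np.float64(1.305)], [np.float64(0.9), np.float64(-0.331), np.float64(0.284), np.float64(-0.348)], [np.float64(-0.012), np.float64(-0.67), np.float64(-0.742), np.float64(1.035)], [np.float64(0.0), np.float64(0.0), np.float64(0.0), np.float64(1.0)]]}
top {'fx': 503.86331755553425, 'fy': 503.86331755553425, 'cx': 317.62158715850154, 'cy': 240.92143824013445, 'dist_coeffs': array([-0.10353805,  0.        ,  0.        ,  0.        ,  0.        ]), 'T': [[np.float64(-0.02), np.float64(-0.988), np.float64(0.15), np.float64(0.423)], [np.float64(-1.0), np.float64(0.023), np.float64(0.013), np.float64(0.017)], [np.float64(-0.017), np.float64(-0.15), np.float64(-0.989), np.float64(1.071)], [np.float64(0.0), np.float64(0.0), np.float64(0.0), np.float64(1.0)]]}
{'fx': 353.9329337986767, 'fy': 353.9329337986767, 'cx': 316.1932609705355, 'cy
[... 422 characters left out ...]
0.00000000e+00,
         1.00000000e+00]])}
{'t': 0.1, 'qpos': array([-1.24603236e+00,  2.60649271e-01, -1.39232969e-01,  1.17270479e+00,
        9.19151027e-06,  1.57085553e+00]), 'joint_vel': array([ 0.00049432, -0.00166476,  0.0026148 , -0.00076933,  0.00051089,
        0.00170857]), 'joint_efforts': array([ 3.41850136e-04, -4.06508946e+01,  2.54528081e+01,  1.00662082e-02,
        3.34409663e-05,  8.19944177e-06]), 'tcp_pos': array([ 0.16730704, -0.49691432,  0.19353466]), 'tcp_rot': array([ 0.57373243,  0.41297671,  0.57475698, -0.41223264]), 'wrist_force': array([-1.13266259, -0.46341661,  0.17289148]), 'moment': array([0.04577091, 0.02157218, 0.0644937 ]), 'width': 0.0855389811340353}
```

View pics/scene0.png

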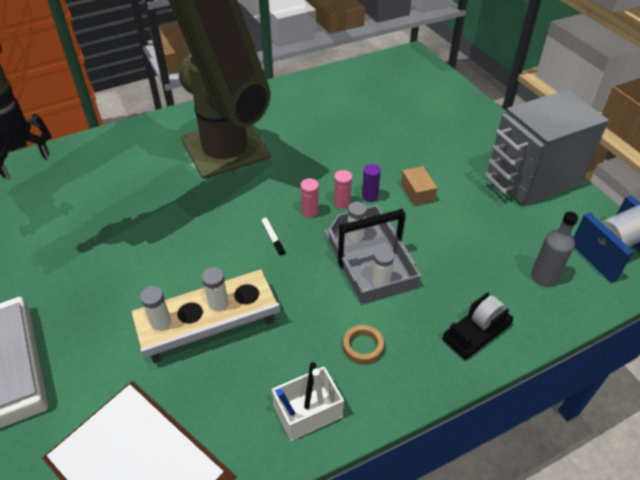

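View pics/top0.png

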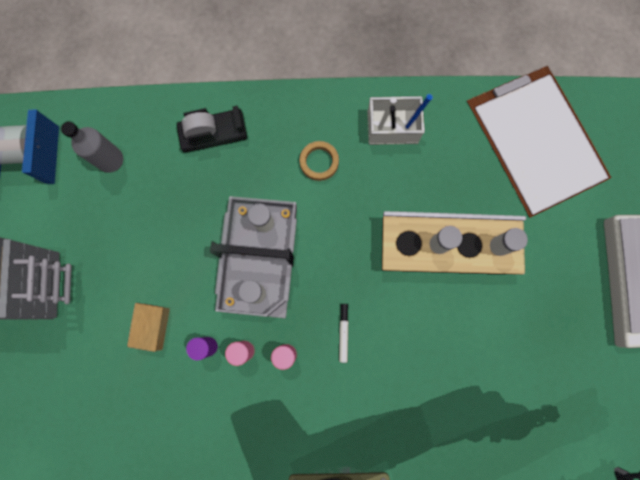

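```bash
cat > h.py <<'E'
from plant import get_state, snapshot, camera_model, spotter
import numpy as np, cv2
from scipy.spatial.transform import Rotation as R
def Rt(s): 
    q=s['tcp_rot']; return R.from_quat([q[1],q[2],q[3],q[0]]).as_matrix()
def camT(n,s=None):
    m=camera_model(n)
    if n!='wrist': return m,np.array(m['T'],float)
    s=s or get_state(); T=np.eye(4); T[:3,:3]=Rt(s); T[:3,3]=s['tcp_pos']
    return m,T@np.array(m['hand_eye'])
def K(m): return np.array([[m['fx'],0,m['cx']],[0,m['fy'],m['cy']],[0,0,1]])
def pix(n,uv,z,s=None):
    m,T=camT(n,s); p=cv2.undistortPoints(np.array([[uv]],float),K(m),np.array(m['dist_coeffs']))[0,0]
    d=T[:3,:3]@np.array([p[0],p[1],1]); o=T[:3,3]; return o+d*(z-o[2])/d[2]
def proj(n,P,s=None):
    m,T=camT(n,s); P=np.atleast_2d(P).astype(float); c=(P-T[:3,3])@T[:3,:3]
    return cv2.projectPoints(c,np.zeros(3),np.zeros(3),K(m),np.array(m['dist_coeffs']))[0][:,0]
def toolmove(dst,Rd=None):
    s=get_state(); r=Rt(s); d=r.T@(np.array(dst)-s['tcp_pos'])
    rv=np.zeros(3) if Rd is None else R.from_matrix(r.T@Rd).as_rotvec()
    print('shift',np.round(d/0.25,4),'turn',np.round(rv/(2*np.pi),4),'mm',np.round(d*1000,1),'deg',np.round(np.degrees(rv),1))
E
python3 - <<'E'
from h import *
Z={'jar_a':[0,.004,.063],'disc_a':[.06],'tote':[0],'tote_corner':[.004],'tote_bar':[.125],'bushing_1':[.004],'shelf':[0],'tape_roll':[0],'marker':[0],'carton':[0]}
for n in ("top","scene"):
  for q in Z:
    for r in spotter.place_of(n,q)[:6]:
      print(n,q,np.round(r['at'],1),round(r['score'],2),[np.round(pix(n,r['at'],z)[:2],3).tolist() for z in Z[q]])
print(get_state()['t'])
E
```

```text
top jar_a [243.2 351.8] 0.84 [[0.353, 0.193], [0.354, 0.192], [0.357, 0.182]]
top jar_a [252.2 294.1] 0.82 [[0.474, 0.173], [0.474, 0.172], [0.471, 0.164]]
top jar_a [261.3 223.2] 0.82 [[0.627, 0.153], [0.626, 0.152], [0.615, 0.145]]
top jar_a [441.2 247.5] 0.71 [[0.565, -0.234], [0.564, -0.233], [0.556, -0.219]]
top jar_a [502.1 245. ] 0.68 [[0.567, -0.368], [0.567, -0.366], [0.559, -0.345]]
top jar_a [207.5 344.5] 0.68 [[0.369, 0.269], [0.37, 0.268], [0.372, 0.254]]
top disc_a [470.1 243.9] 0.97 [[0.563, -0.28]]
top disc_a [408.9 244.8] 0.61 [[0.564, -0.154]]
top tote [258.3 260. ] 0.67 [[0.547, 0.16]]
top tote_corner [275.3 304.8] 0.85 [[0.45, 0.123]]
top tote_bar [248.3 250.4] 0.87 [[0.551, 0.162]]
top bushing_1 [245.  210.7] 0.62 [[0.655, 0.188]]
top bushing_1 [286.2 213.2] 0.61 [[0.647, 0.098]]
top bushing_1 [441.5 243.9] 0.54 [[0.572, -0.234]]
top bushing_1 [231.9 302.5] 0.38 [[0.457, 0.216]]
top shelf [443.8 247.7] 0.8 [[0.564, -0.24]]
top shelf [229.1 300.4] 0.6 [[0.462, 0.222]]
top tape_roll [317.5 161.1] 0.65 [[0.764, 0.028]]
top marker [347.2 332.6] 0.97 [[0.389, -0.027]]
[... 282 characters left out ...]
]]
scene jar_a [217.  302.4] 0.74 [[0.516, -0.206], [0.519, -0.207], [0.564, -0.215]]
scene jar_a [157.6 321.8] 0.74 [[0.508, -0.342], [0.512, -0.342], [0.557, -0.342]]
scene jar_a [346.5 205.1] 0.74 [[0.37, 0.2], [0.374, 0.198], [0.427, 0.167]]
scene disc_a [191.2 308.2] 0.71 [[0.552, -0.268]]
scene disc_a [244.6 295.3] 0.55 [[0.57, -0.155]]
scene tote [369.5 259.4] 0.58 [[0.557, 0.161]]
scene tote_corner [336.9 232.2] 0.77 [[0.448, 0.131]]
scene tote_bar [374.9 220.2] 0.93 [[0.554, 0.168]]
scene shelf [206.6 325.4] 0.84 [[0.565, -0.248]]
scene tape_roll [356.8 348. ] 0.96 [[0.758, 0.015]]
scene marker [272.  237.9] 0.79 [[0.391, -0.018]]
scene carton [413.8 191.6] 0.96 [[0.404, 0.384]]
1.1
```

The views show the tote at about top px (257,257) with its cut corner at lower right (280,308). The row is on the shelf at px (384–525, 215–273), with the discs at (409,244) and (470,244). The pink and purple jars near (240,350) are decoys. Next I'll refine the measurements.

```bash
python3 - <<'E'
from h import *
im=snapshot("top")[:,:,::-1].copy()
a=cv2.resize(im[185:330,200:310],None,fx=5,fy=5,interpolation=cv2.INTER_CUBIC);cv2.imwrite('pics/tote_c.png',a)
b=cv2.resize(im[200:285,370:535],None,fx=4.8,fy=4.8,interpolation=cv2.INTER_CUBIC);cv2.imwrite('pics/shelf_c.png',b)
g=cv2.cvtColor(im,cv2.COLOR_BGR2GRAY)
# discs
m=(g<45).astype(np.uint8); m[:, :380]=0;m[:210]=0;m[280:]=0;m[:,530:]=0
n,l,st,c=cv2.connectedComponentsWithStats(m)
for i in range(1,n):
    if st[i,4]>60: print('disc',st[i],c[i].round(1),pix('top',c[i],.063).round(4))
s=get_state();print(Rt(s).round(3), s['t'])
E
```

```text
disc [397 232  24  23 406] [408.8 242.9] [ 0.5675 -0.1539  0.063 ]
disc [459 234  22  22 364] [470.1 245.1] [ 0.5601 -0.279   0.063 ]
[[ 0.     0.948  0.319]
 [ 0.     0.319 -0.948]
 [-1.     0.     0.   ]] 1.15
```

View pics/tote_c.png

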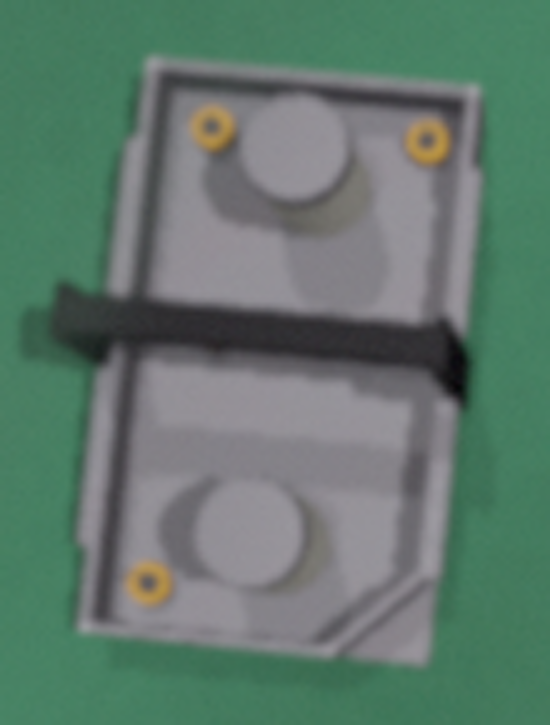

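View pics/shelf_c.png

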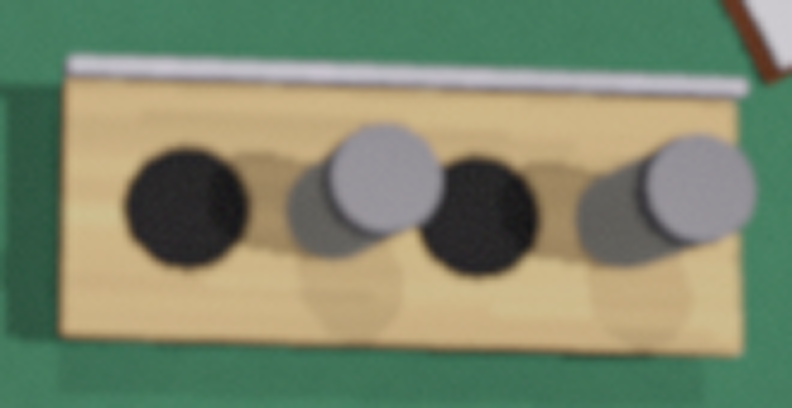

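```bash
python3 - <<'E'
from h import *
f=lambda x,y,z:pix('top',(x/5+200,y/5+185),z).round(4)[:2]
g=lambda x,y,z:pix('top',(x/4.8+370,y/4.8+200),z).round(4)[:2]
print('jarB(far)',f(295,147,.099),'jarA(near)',f(250,532,.099))
c=[f(150,60,.045),f(480,88,.045),f(80,630,.045)];print('corners TL TR BL',c)
print('yaw long',np.degrees(np.arctan2(*(c[0]-c[2])[::-1])),'centre', (c[1]+c[2])/2)
l,r=f(65,308,.133),f(455,342,.133);print('bar',l,r,(l+r)/2, np.degrees(np.arctan2(-(l-r)[0],(l-r)[1])))
print('discs',g(186,208,.063),g(478,217,.063)); print('lids',g(387,180,.155),g(700,190,.155))
E
```

```text
jarB(far) [0.6258 0.1447] jarA(near) [0.4746 0.1627]
corners TL TR BL [array([0.676, 0.213]), array([0.6603, 0.0742]), array([0.4388, 0.2407])]
yaw long -6.660779813947938 centre [0.54955 0.15745]
bar [0.5587 0.2281] [0.5425 0.0801] [0.5506 0.1541] -6.246696268201245
discs [ 0.5665 -0.1537] [ 0.5598 -0.2778]
lids [ 0.5625 -0.2164] [ 0.5558 -0.3391]
```

```bash
cat >> h.py <<'E'
def rot(ang): # tool down, tool z (jaws) at world heading ang deg
    a=np.radians(ang); z=np.array([np.cos(a),np.sin(a),0]); x=np.array([0,0,-1.]); return np.array([x,np.cross(z,x),z]).T
def go(p,ang): toolmove(p,rot(ang))
def st():
    s=get_state(); print(round(s['t'],2),s['tcp_pos'].round(4),'F',s['wrist_force'].round(1),'w',round(s['width'],4),'q',s['qpos'].round(2))
E
python3 -c "
from h import *
go((.40,-.15,.24),0); go((.6258,.1447,.2),83.5)"
```

```text
shift [-0.1828  1.3248 -1.0207] turn [-0.1983  0.     -0.    ] mm [ -45.7  331.2 -255.2] deg [-71.4   0.   -0. ]
shift [-0.0227  2.557  -1.8496] turn [-0.4302  0.      0.    ] mm [  -5.7  639.2 -462.4] deg [-154.9    0.     0. ]
```

```bash
python3 -m crank '[[-0.15,0.99,-0.77,-0.17,0,0],[-0.15,0.99,-0.77,-0.17,0,0],[-0.15,0.99,-0.77,-0.17,0,0],[-0.15,0.99,-0.77,-0.17,0,0],[-0.15,0.99,-0.77,-0.17,0,0],[-0.15,0.99,-0.77,-0.17,0,0],[-0.15,0.99,-0.77,-0.17,0,0],[-0.15,0.99,-0.77,-0.17,0,0],[-0.15,0.99,-0.77,-0.17,0,0],[-0.15,0.99,-0.77,-0.17,0,0]]'; python3 -c "
from h import *
st();go((.6258,.1447,.2),83.5)"
```

```text
t: 1.98
tcp_pos: [0.3416, -0.235, 0.2322]
tcp_rot: [0.705, 0.061, 0.704, -0.061]
wrist_force: [-0.1, 0.4, -0.7]
width: 0.0855
1.98 [ 0.3416 -0.235   0.2322] F [-0.1  0.4 -0.7] w 0.0855 q [-0.6   0.05 -0.29  1.22 -0.    1.14]
shift [0.1288 1.6921 0.858 ] turn [-2.595e-01  0.000e+00  2.000e-04] mm [ 32.2 423.  214.5] deg [-93.4   0.    0.1]
```

```bash
python3 -m crank '[[0,0.99,0.5,-0.259,0,0],[0,0.99,0.5,-0.259,0,0],[0,0.99,0.5,-0.259,0,0],[0,0.99,0.5,-0.259,0,0],[0,0.99,0.5,-0.259,0,0],[0,0.99,0.5,-0.259,0,0],[0,0.99,0.5,-0.259,0,0],[0,0.99,0.5,-0.259,0,0],[0,0.99,0.5,-0.259,0,0],[0,0.99,0.5,-0.259,0,0],[0,0.99,0.5,-0.259,0,0],[0,0.99,0.5,-0.259,0,0]]'; python3 -c "
from h import *
st();go((.6258,.1447,.2),83.5)"
```

```text
t: 2.98
tcp_pos: [0.5073, -0.0136, 0.2318]
tcp_rot: [0.557, -0.435, 0.558, 0.435]
wrist_force: [0.8, 0.4, -0.2]
width: 0.0853
2.98 [ 0.5073 -0.0136  0.2318] F [ 0.8  0.4 -0.2] w 0.0853 q [-0.03  0.22 -0.1   1.26 -0.    0.22]
shift [ 0.1268 -0.3056  0.7296] turn [-0.0211 -0.0001  0.    ] mm [ 31.7 -76.4 182.4] deg [-7.6 -0.   0. ]
```

```bash
python3 -m crank '[[0.1,-0.306,0.73,-0.021,0,0],[0.1,-0.306,0.73,-0.021,0,0],[0.1,-0.306,0.73,-0.021,0,0],[0.127,-0.306,0.73,-0.021,0,0],[0.127,-0.306,0.73,-0.021,0,0],[0.127,-0.306,0.73,-0.021,0,0],[0.127,-0.306,0.73,-0.021,0,0],[0.127,-0.306,0.73,-0.021,0,0]]'; python3 - <<'E'
from h import *
st();go((.6258,.1447,.052),83.5)
s=get_state();im=snapshot('wrist');cv2.imwrite('pics/w1.png',im[:,:,::-1])
for z,n in((.004,'jar base'),): 
  for r in spotter.place_of('wrist','jar_a')[:3]: print(r, pix('wrist',r['at'],.004,s))
print(proj('wrist',[[.6258,.1447,.099],[.6258,.1447,.004]],s))
E
```

```text
t: 3.65
tcp_pos: [0.6256, 0.1436, 0.1994]
tcp_rot: [0.527, -0.47, 0.529, 0.47]
wrist_force: [-0.1, -0.4, 0.4]
width: 0.0854
3.65 [0.6256 0.1436 0.1994] F [-0.1 -0.4  0.4] w 0.0854 q [ 0.23  0.47  0.19  1.3  -0.    0.34]
shift [ 0.5896 -0.0012  0.0055] turn [-0.0004 -0.0003 -0.0002] mm [147.4  -0.3   1.4] deg [-0.1 -0.1 -0.1]
{'at': [320.4, 200.9], 'score': 0.88} [0.62633971 0.14679927 0.004     ]
{'at': [321.1, 43.7], 'score': 0.72} [0.47420898 0.16477829 0.004     ]
[[318.90354246 225.77265884]
 [318.40948075 200.63390531]]
```

View pics/w1.png

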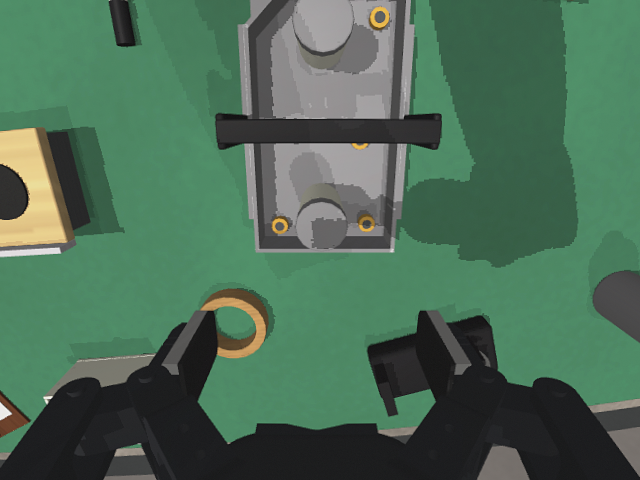

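The wrist view confirms that jar B's lid at (322,222) lies under the jaws. The 4th bushing peeks out under the bar at (360,145). Descending and gripping.

```bash
python3 -m crank '[[0.15,0,0.008,0,0,0],[0.3,0,0.008,0,0,0],[0.45,0,0.008,0,0,0],[0.55,0,0.008,0,0,0],[0.59,0,0.008,0,0,0],[0.59,0,0.008,0,0,0],[0.59,0,0.008,0,0,0]]' && python3 -m crank '[[0,0,0,0,0,0],[0,0,0,0,0,0],[0,0,0,0,0,0],[0,0,0,0,0,0],[0,0,0,0,0,0],[0,0,0,0,0,0],[0,0,0,0,0,0],[0,0,0,0,0,0]]' -1 40; python3 -c "
from h import *
st()"
```

```text
t: 4.33
tcp_pos: [0.6262, 0.1444, 0.0543]
tcp_rot: [0.529, -0.47, 0.528, 0.469]
wrist_force: [-0.3, -0.9, 1.1]
width: 0.0852
t: 5.0
tcp_pos: [0.628, 0.1449, 0.0565]
tcp_rot: [0.53, -0.471, 0.527, 0.469]
wrist_force: [0.5, 0.6, 5.4]
width: 0.0414
5.0 [0.628  0.1449 0.0565] F [0.5 0.6 5.4] w 0.0414 q [ 0.23  0.54 -0.07  0.96 -0.    0.34]
```

```bash
python3 -m crank '[[-0.1,0,0,0,0,0],[-0.25,0,0,0,0,0],[-0.4,0,0,0,0,0],[-0.55,0,0,0,0,0],[-0.7,0,0,0,0,0],[-0.76,0,0,0,0,0],[-0.76,0,0,0,0,0],[-0.76,0,0,0,0,0]]'; python3 - <<'E'
from h import *
st();go((.5664,-.1540,.245),-3)
im=snapshot('scene');cv2.imwrite('pics/s1.png',im[:,:,::-1])
E
```

```text
t: 5.67
tcp_pos: [0.6276, 0.1452, 0.2474]
tcp_rot: [0.531, -0.471, 0.526, 0.468]
wrist_force: [-0.3, -0.0, -2.3]
width: 0.0414
5.67 [0.6276 0.1452 0.2474] F [-0.3 -0.  -2.3] w 0.0414 q [ 0.23  0.46  0.3   1.4  -0.    0.35]
shift [ 0.0071  0.1032 -1.2172] turn [0.2397 0.0011 0.0008] mm [   1.8   25.8 -304.3] deg [86.3  0.4  0.3]
```

View pics/s1.png

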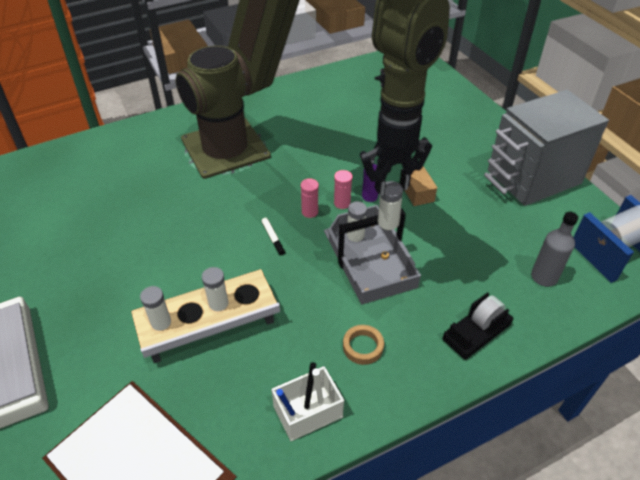

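The jar is held upright, at px (390,205). Carrying it to the shelf.

```bash
python3 -m crank '[[0,0.1,-0.99,0.24,0.001,0.001],[0,0.1,-0.99,0.24,0.001,0.001],[0,0.1,-0.99,0.24,0.001,0.001],[0,0.1,-0.99,0.24,0.001,0.001],[0,0.1,-0.99,0.24,0.001,0.001],[0,0.1,-0.99,0.24,0.001,0.001],[0,0.1,-0.99,0.24,0.001,0.001],[0,0.1,-0.99,0.24,0.001,0.001],[0,0.1,-0.99,0.24,0.001,0.001],[0,0.1,-0.99,0.24,0.001,0.001],[0,0.1,-0.99,0.24,0.001,0.001],[0,0.1,-0.99,0.24,0.001,0.001]]'; python3 - <<'E'
from h import *
st();go((.5664,-.1540,.22),-3)
E
```

```text
t: 6.72
tcp_pos: [0.5709, -0.0978, 0.2424]
tcp_rot: [0.703, 0.019, 0.71, -0.018]
wrist_force: [0.3, -0.3, -1.4]
width: 0.0411
6.72 [ 0.5709 -0.0978  0.2424] F [ 0.3 -0.3 -1.4] w 0.0411 q [-0.17  0.35  0.12  1.35 -0.    1.45]
shift [ 0.0893 -0.2256 -0.0054] turn [-0.0001 -0.0015 -0.0001] mm [ 22.3 -56.4  -1.3] deg [-0.  -0.5 -0. ]
```

```bash
python3 -m crank '[[0.05,-0.12,-0.005,0,-0.0015,0],[0.09,-0.226,-0.005,0,-0.0015,0],[0.09,-0.226,-0.005,0,-0.0015,0],[0.09,-0.226,-0.005,0,-0.0015,0],[0.09,-0.226,-0.005,0,-0.0015,0]]'; python3 - <<'E'
from h import *
st();go((.5664,-.1540,.116),-3)
s=get_state();im=snapshot('wrist');cv2.imwrite('pics/w2.png',im[:,:,::-1])
im=snapshot('top');cv2.imwrite('pics/t2.png',cv2.resize(im[200:290,370:535,::-1],None,fx=4.8,fy=4.8))
for r in spotter.place_of('wrist','disc_a')[:3]: print(r, pix('wrist',r['at'],.06,s))
for r in spotter.place_of('wrist','jar_a')[:4]: print('jar',r)
b=s['tcp_pos']; print(proj('wrist',[b+[0,0,-.05], b+[0,0,.045],[.5664,-.154,.063]],s))
E
```

```text
t: 7.13
tcp_pos: [0.5652, -0.1536, 0.2179]
tcp_rot: [0.706, 0.02, 0.708, -0.018]
wrist_force: [0.3, -0.4, -2.0]
width: 0.0412
7.13 [ 0.5652 -0.1536  0.2179] F [ 0.3 -0.4 -2. ] w 0.0412 q [-0.27  0.36  0.07  1.28  0.    1.36]
shift [ 0.4076 -0.002   0.0064] turn [-0.0002 -0.0006 -0.0003] mm [101.9  -0.5   1.6] deg [-0.1 -0.2 -0.1]
{'at': [320.5, 209.6], 'score': 0.9} [ 0.56951374 -0.15451572  0.06      ]
jar {'at': [320.3, 366.5], 'score': 0.95}
jar {'at': [320.1, 242.1], 'score': 0.57}
[[315.4854045  246.39295172]
 [314.33101778 320.26023978]
 [317.29250615 209.99380219]]
```

View pics/w2.png

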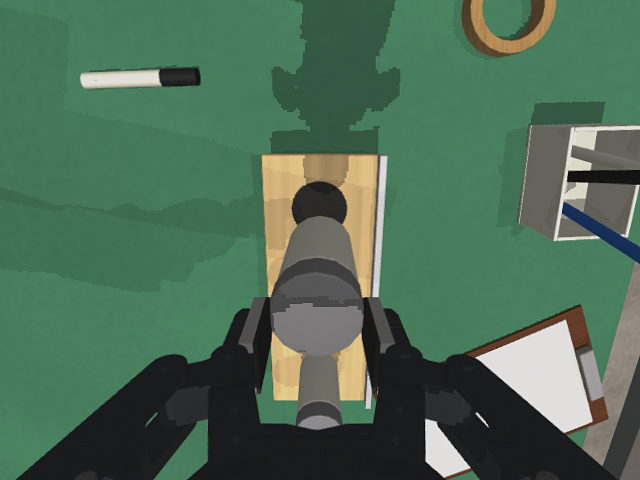

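View pics/t2.png

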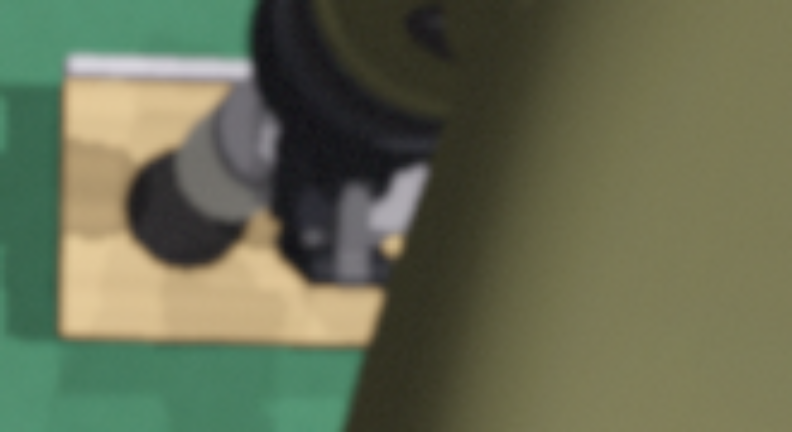

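```bash
python3 -m crank '[[0.12,-0.01,0.007,0,0,0],[0.25,-0.01,0.007,0,0,0],[0.35,-0.01,0.007,0,0,0],[0.38,-0.01,0.007,0,0,0],[0.39,-0.01,0.007,0,0,0],[0.39,-0.01,0.007,0,0,0],[0.39,-0.01,0.007,0,0,0]]' && python3 -m crank '[[0.006,0,0,0,0,0],[0.012,0,0,0,0,0],[0.012,0,0,0,0,0]]'
```

```text
t: 7.92
tcp_pos: [0.5697, -0.156, 0.1242]
tcp_rot: [0.708, 0.018, 0.706, -0.018]
wrist_force: [0.6, 0.1, -0.9]
width: 0.0411
t: 8.17
tcp_pos: [0.5706, -0.1562, 0.1222]
tcp_rot: [0.709, 0.018, 0.705, -0.018]
wrist_force: [-0.8, 0.9, -2.4]
width: 0.0414
```

```bash
python3 -c "
from h import *
go((.5674,-.156,.116),-3)"
python3 -m crank '[[0.008,0,-0.013,0,0,0],[0.016,0,-0.013,0,0,0],[0.016,0,-0.013,0,0,0]]';python3 -c "
from h import *
go((.5674,-.156,.113),-3)"
```

```text
shift [ 0.0248  0.0002 -0.013 ] turn [0.0001 0.0008 0.    ] mm [ 6.2  0.1 -3.2] deg [0.  0.3 0. ]
t: 8.42
tcp_pos: [0.5668, -0.156, 0.1179]
tcp_rot: [0.708, 0.018, 0.705, -0.018]
wrist_force: [-0.3, 0.4, -1.6]
width: 0.0412
shift [0.0196 0.0001 0.0022] turn [0.0001 0.0007 0.    ] mm [4.9 0.  0.6] deg [0.  0.3 0. ]
```

```bash

python3 -m crank '[[0.008,0,0.001,0,0.0007,0],[0.008,0,0.001,0,0.0007,0]]'
python3 -m crank '[[0.008,0,0.001,0,0,0],[0.008,0,0.001,0,0,0]]'
```

```text
t: 8.58
tcp_pos: [0.5671, -0.156, 0.1157]
tcp_rot: [0.707, 0.018, 0.707, -0.018]
wrist_force: [0.3, -0.2, -0.8]
width: 0.0409
t: 8.75
tcp_pos: [0.5678, -0.1562, 0.1154]
tcp_rot: [0.707, 0.018, 0.706, -0.019]
wrist_force: [-2.1, 0.7, 7.2]
width: 0.0412
```

Contact: the wrist force is 7 N upward. Releasing.

```bash

python3 -m crank '[[0,0,0,0,0,0],[0,0,0,0,0,0],[0,0,0,0,0,0],[0,0,0,0,0,0],[0,0,0,0,0,0]]' 1
python3 -m crank '[[-0.1,0,0,0,0,0],[-0.25,0,0,0,0,0],[-0.4,0,0,0,0,0],[-0.5,0,0,0,0,0],[-0.5,0,0,0,0,0]]'
python3 - <<'E'
from h import *
st();go((.4746,.1627,.23),83.5)
s=get_state();im=snapshot('wrist');cv2.imwrite('pics/w3.png',im[:,:,::-1])
E
```

```text
t: 9.17
tcp_pos: [0.5678, -0.1562, 0.1151]
tcp_rot: [0.707, 0.018, 0.707, -0.018]
wrist_force: [-0.3, 0.3, 0.0]
width: 0.0855
t: 9.58
tcp_pos: [0.571, -0.1571, 0.2464]
tcp_rot: [0.711, 0.017, 0.703, -0.019]
wrist_force: [0.8, -0.3, 0.5]
width: 0.0856
9.58 [ 0.571  -0.1571  0.2464] F [ 0.8 -0.3  0.5] w 0.0856 q [-0.27  0.35  0.13  1.34 -0.    1.35]
shift [ 0.057   1.2576 -0.452 ] turn [-0.2402  0.0011  0.0017] mm [  14.3  314.4 -113. ] deg [-86.5   0.4   0.6]
```

View pics/w3.png

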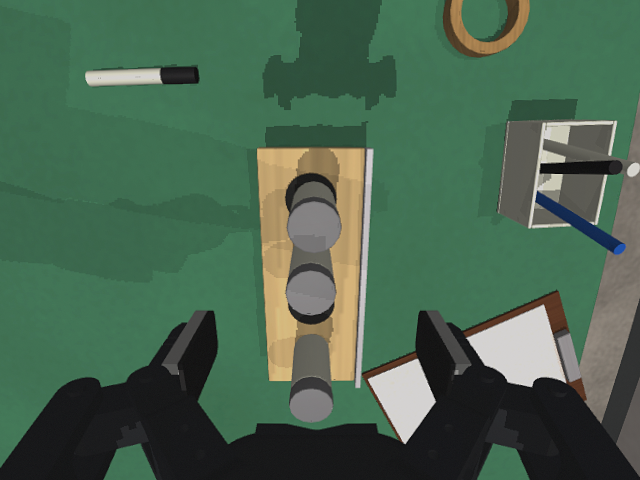

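Jar B stands on the disc, with its lid at (314,226). Going for jar A.

```bash
python3 -m crank '[[0,0.99,-0.36,-0.24,0.001,0.001],[0,0.99,-0.36,-0.24,0.001,0.001],[0,0.99,-0.36,-0.24,0.001,0.001],[0,0.99,-0.36,-0.24,0.001,0.001],[0,0.99,-0.36,-0.24,0.001,0.001],[0,0.99,-0.36,-0.24,0.001,0.001],[0,0.99,-0.36,-0.24,0.001,0.001],[0,0.99,-0.36,-0.24,0.001,0.001],[0,0.99,-0.36,-0.24,0.001,0.001],[0,0.99,-0.36,-0.24,0.001,0.001],[0,0.99,-0.36,-0.24,0.001,0.001],[0,0.99,-0.36,-0.24,0.001,0.001]]'; python3 - <<'E'
from h import *
st();go((.4746,.1635,.2),83.5)
im=snapshot('top');cv2.imwrite('pics/t3.png',cv2.resize(im[200:290,370:535,::-1],None,fx=4.8,fy=4.8))
E
```

```text
t: 10.63
tcp_pos: [0.4918, 0.095, 0.2405]
tcp_rot: [0.527, -0.47, 0.53, 0.47]
wrist_force: [0.0, -0.1, 0.6]
width: 0.0854
10.63 [0.4918 0.095  0.2405] F [ 0.  -0.1  0.6] w 0.0854 q [ 0.19  0.21 -0.09  1.28 -0.    0.31]
shift [0.1616 0.0993 0.2645] turn [-0.0004 -0.0004 -0.0005] mm [40.4 24.8 66.1] deg [-0.1 -0.2 -0.2]
```

View pics/t3.png

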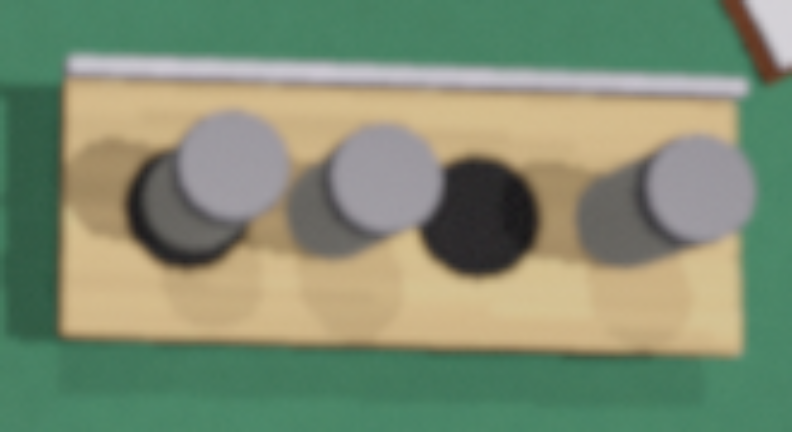

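The jar sits centred on the disc to within about 2 mm. Descending on jar A.

```bash
python3 -m crank '[[0.08,0.05,0.13,0,0,0],[0.16,0.099,0.265,0,0,0],[0.16,0.099,0.265,0,0,0],[0.16,0.099,0.265,0,0,0],[0.16,0.099,0.265,0,0,0]]'; python3 - <<'E'
from h import *
st();go((.4746,.1635,.052),83.5)
s=get_state();im=snapshot('wrist');cv2.imwrite('pics/w4.png',im[:,:,::-1])
for r in spotter.place_of('wrist','jar_a')[:3]: print(r, pix('wrist',r['at'],.004,s))
print(pix('top',(233/4.8+370,166/4.8+200),.158))
E
```

```text
t: 11.1
tcp_pos: [0.4739, 0.1632, 0.1996]
tcp_rot: [0.525, -0.471, 0.53, 0.471]
wrist_force: [-0.7, 0.1, 0.9]
width: 0.0853
11.1 [0.4739 0.1632 0.1996] F [-0.7  0.1  0.9] w 0.0853 q [ 0.33  0.22 -0.18  1.18 -0.    0.45]
shift [ 0.5905 -0.0054  0.004 ] turn [ 0.0001 -0.0006 -0.0007] mm [147.6  -1.4   1. ] deg [ 0.  -0.2 -0.3]
{'at': [409.3, 87.4], 'score': 0.89} [0.37007068 0.26582321 0.004     ]
{'at': [34.8, 333.5], 'score': 0.8} [ 0.60350183 -0.21882519  0.004     ]
{'at': [335.7, 85.8], 'score': 0.76} [0.36083123 0.19368293 0.004     ]
[ 0.56878468 -0.15650077  0.158     ]
```

View pics/w4.png

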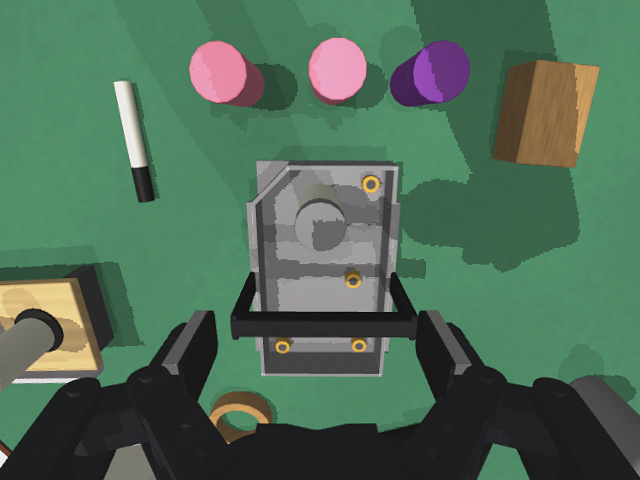

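Jar A's lid is at (320,225), on the jaw midline, and all four bushings are visible. Descending and gripping.

```bash
python3 -m crank '[[0.15,-0.004,0.006,0,0,0],[0.3,-0.004,0.006,0,0,0],[0.45,-0.004,0.006,0,0,0],[0.55,-0.004,0.006,0,0,0],[0.59,-0.004,0.006,0,0,0],[0.59,-0.004,0.006,0,0,0],[0.59,-0.004,0.006,0,0,0]]' && python3 -m crank '[[0,0,0,0,0,0],[0,0,0,0,0,0],[0,0,0,0,0,0],[0,0,0,0,0,0],[0,0,0,0,0,0],[0,0,0,0,0,0],[0,0,0,0,0,0],[0,0,0,0,0,0]]' -1 40; python3 -m crank '[[-0.1,0,0,0,0,0],[-0.25,0,0,0,0,0],[-0.4,0,0,0,0,0],[-0.55,0,0,0,0,0],[-0.7,0,0,0,0,0],[-0.76,0,0,0,0,0],[-0.76,0,0,0,0,0],[-0.76,0,0,0,0,0]]'; python3 - <<'E'
from h import *
st();go((.50,-.05,.245),-3);go((.5598,-.278,.245),-3)
E
```

```text
t: 11.78
tcp_pos: [0.4761, 0.163, 0.0534]
tcp_rot: [0.527, -0.47, 0.53, 0.47]
wrist_force: [-0.7, -0.4, 0.5]
width: 0.0851
t: 12.45
tcp_pos: [0.4776, 0.1635, 0.055]
tcp_rot: [0.528, -0.471, 0.529, 0.47]
wrist_force: [0.5, -0.8, 5.5]
width: 0.0417
t: 13.12
tcp_pos: [0.4782, 0.1642, 0.2461]
tcp_rot: [0.529, -0.471, 0.527, 0.469]
wrist_force: [0.6, -0.4, -1.9]
width: 0.0415
13.12 [0.4782 0.1642 0.2461] F [ 0.6 -0.4 -1.9] w 0.0415 q [ 0.33  0.21 -0.07  1.29 -0.    0.45]
shift [ 0.0055 -0.1855 -0.841 ] turn [0.2399 0.0003 0.0005] mm [   1.4  -46.4 -210.2] deg [86.4  0.1  0.2]
shift [ 0.0071 -0.5285 -1.7192] turn [0.2399 0.0003 0.0005] mm [   1.8 -132.1 -429.8] deg [86.4  0.1  0.2]
```

```bash
python3 -m crank '[[0,-0.3,-0.99,0.24,0,0],[0,-0.3,-0.99,0.24,0,0],[0,-0.3,-0.99,0.24,0,0],[0,-0.3,-0.99,0.24,0,0],[0,-0.3,-0.99,0.24,0,0],[0,-0.3,-0.99,0.24,0,0],[0,-0.3,-0.99,0.24,0,0],[0,-0.3,-0.99,0.24,0,0],[0,-0.3,-0.99,0.24,0,0],[0,-0.3,-0.99,0.24,0,0],[0,-0.3,-0.99,0.24,0,0],[0,-0.3,-0.99,0.24,0,0]]'; python3 - <<'E'
from h import *
st();go((.561,-.280,.235),-3)
E
```

```text
t: 14.12
tcp_pos: [0.5226, -0.0902, 0.2441]
tcp_rot: [0.706, 0.018, 0.707, -0.018]
wrist_force: [0.3, -0.5, -1.6]
width: 0.0416
14.12 [ 0.5226 -0.0902  0.2441] F [ 0.3 -0.5 -1.6] w 0.0416 q [-0.17  0.25 -0.02  1.3  -0.    1.45]
shift [ 0.0364 -0.7501  0.1925] turn [ 0.0001 -0.0002  0.    ] mm [   9.1 -187.5   48.1] deg [ 0.  -0.1  0. ]
```

```bash
python3 -m crank '[[0.03,-0.75,0.19,0,0,0],[0.03,-0.75,0.19,0,0,0],[0.03,-0.75,0.19,0,0,0],[0.03,-0.75,0.19,0,0,0],[0.03,-0.75,0.19,0,0,0],[0.03,-0.75,0.19,0,0,0],[0.03,-0.75,0.19,0,0,0],[0.03,-0.75,0.19,0,0,0]]'; python3 - <<'E'
from h import *
st();go((.561,-.280,.119),-3)
s=get_state();im=snapshot('wrist');cv2.imwrite('pics/w5.png',im[:,:,::-1])
for r in spotter.place_of('wrist','disc_a')[:3]: print(r, pix('wrist',r['at'],.06,s))
b=s['tcp_pos']; print(proj('wrist',[b+[0,0,-.05], b+[0,0,.045],[.5598,-.278,.063]],s))
E
```

```text
t: 14.78
tcp_pos: [0.5592, -0.279, 0.2348]
tcp_rot: [0.705, 0.019, 0.708, -0.018]
wrist_force: [0.5, 0.9, -0.8]
width: 0.0416
14.78 [ 0.5592 -0.279   0.2348] F [ 0.5  0.9 -0.8] w 0.0416 q [-0.46  0.43  0.22  1.37 -0.    1.16]
shift [ 0.4632 -0.0045  0.0094] turn [ 0.0001 -0.0007 -0.0003] mm [115.8  -1.1   2.3] deg [ 0.  -0.3 -0.1]
{'at': [315.3, 199.6], 'score': 0.75} [ 0.55855389 -0.27337157  0.06      ]
[[315.53941958 246.37173758]
 [314.25668474 320.2821798 ]
 [316.7509611  204.64837499]]
```

View pics/w5.png

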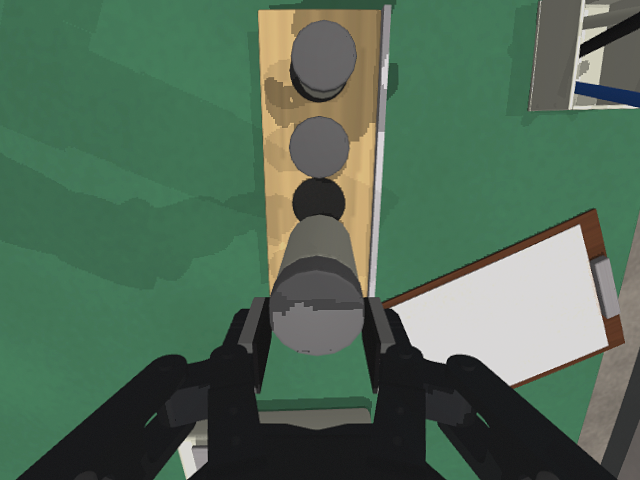

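```bash
python3 -m crank '[[0.12,0,-0.004,0,-0.0007,0],[0.25,0,-0.004,0,-0.0007,0],[0.38,0,-0.004,0,-0.0007,0],[0.45,0,-0.004,0,-0.0007,0],[0.46,0,-0.004,0,-0.0007,0],[0.46,0,-0.004,0,-0.0007,0],[0.46,0,-0.004,0,-0.0007,0]]'; python3 -c "
from h import *
go((.560,-.2785,.113),-3)"
```

```text
t: 15.47
tcp_pos: [0.5594, -0.2778, 0.1226]
tcp_rot: [0.708, 0.017, 0.706, -0.017]
wrist_force: [0.8, -0.2, -0.8]
width: 0.0417
shift [ 0.0383 -0.0025  0.0024] turn [ 0.0005  0.0006 -0.    ] mm [ 9.6 -0.6  0.6] deg [ 0.2  0.2 -0. ]
```

```bash
python3 -m crank '[[0.012,-0.002,0,0,0.0006,0],[0.02,-0.002,0,0,0.0006,0],[0.02,-0.002,0,0,0.0006,0]]'; python3 -m crank '[[0.008,0,0,0,0,0],[0.008,0,0,0,0,0]]'; python3 -c "
from h import *
go((.560,-.2785,.113),-3)"
```

```text
t: 15.72
tcp_pos: [0.5603, -0.2787, 0.1187]
tcp_rot: [0.708, 0.017, 0.706, -0.018]
wrist_force: [-0.0, 0.2, -0.8]
width: 0.0413
t: 15.88
tcp_pos: [0.5606, -0.2788, 0.1169]
tcp_rot: [0.708, 0.017, 0.706, -0.018]
wrist_force: [0.1, -0.3, -1.9]
width: 0.0416
shift [ 0.0156  0.0013 -0.0024] turn [0.0005 0.0004 0.0002] mm [ 3.9  0.3 -0.6] deg [0.2 0.1 0.1]
```

```bash
python3 -m crank '[[0.008,0,-0.002,0,0,0],[0.01,0,-0.002,0,0,0]]'; python3 -m crank '[[0.006,0,0,0,0,0],[0.006,0,0,0,0,0]]'
```

```text
t: 16.05
tcp_pos: [0.5599, -0.2788, 0.1142]
tcp_rot: [0.708, 0.017, 0.706, -0.018]
wrist_force: [0.5, -0.3, -0.1]
width: 0.0415
t: 16.22
tcp_pos: [0.5603, -0.2793, 0.114]
tcp_rot: [0.708, 0.017, 0.706, -0.018]
wrist_force: [-1.2, -0.0, 5.7]
width: 0.0419
```

Contact. Releasing and retreating.

```bash

python3 -m crank '[[0,0,0,0,0,0],[0,0,0,0,0,0],[0,0,0,0,0,0],[0,0,0,0,0,0],[0,0,0,0,0,0]]' 1
python3 -m crank '[[-0.1,0,0,0,0,0],[-0.25,0,0,0,0,0],[-0.4,0,0,0,0,0],[-0.5,0,0,0,0,0],[-0.5,0,0,0,0,0],[-0.5,0,0,0,0,0]]'
python3 - <<'E'
from h import *
st();go((.5506,.155,.23),-6.5)
E
```

```text
t: 16.63
tcp_pos: [0.5602, -0.2793, 0.1138]
tcp_rot: [0.708, 0.017, 0.706, -0.018]
wrist_force: [-0.1, 0.2, 0.1]
width: 0.085
t: 17.13
tcp_pos: [0.561, -0.2796, 0.2407]
tcp_rot: [0.709, 0.016, 0.704, -0.019]
wrist_force: [-0.5, 0.5, 0.2]
width: 0.0853
17.13 [ 0.561  -0.2796  0.2407] F [-0.5  0.5  0.2] w 0.0853 q [-0.46  0.42  0.22  1.36 -0.    1.16]
shift [ 0.0353  1.7344 -0.1276] turn [0.0102 0.0012 0.0006] mm [  8.8 433.6 -31.9] deg [3.7 0.4 0.2]
```

```bash
python3 -m crank '[[0,0.99,-0.07,0.01,0.001,0],[0,0.99,-0.07,0.01,0.001,0],[0,0.99,-0.07,0.01,0.001,0],[0,0.99,-0.07,0.01,0.001,0],[0,0.99,-0.07,0.01,0.001,0],[0,0.99,-0.07,0.01,0.001,0],[0,0.99,-0.07,0.01,0.001,0],[0,0.99,-0.07,0.01,0.001,0],[0,0.99,-0.07,0.01,0.001,0]]'; python3 - <<'E'
from h import *
st();go((.5506,.155,.23),-6.5)
im=snapshot('top');cv2.imwrite('pics/t4.png',cv2.resize(im[200:290,370:535,::-1],None,fx=4.8,fy=4.8))
im=snapshot('scene');cv2.imwrite('pics/s4.png',im[:,:,::-1])
E
```

```text
t: 17.88
tcp_pos: [0.5549, -0.0316, 0.2382]
tcp_rot: [0.706, 0.038, 0.707, -0.041]
wrist_force: [0.7, 0.1, 0.8]
width: 0.0853
17.88 [ 0.5549 -0.0316  0.2382] F [0.7 0.1 0.8] w 0.0853 q [-0.05  0.3   0.03  1.31 -0.    1.63]
shift [ 0.0298  0.74   -0.1003] turn [ 0.0003 -0.0002  0.0007] mm [  7.4 185.  -25.1] deg [ 0.1 -0.1  0.2]
```

View pics/t4.png

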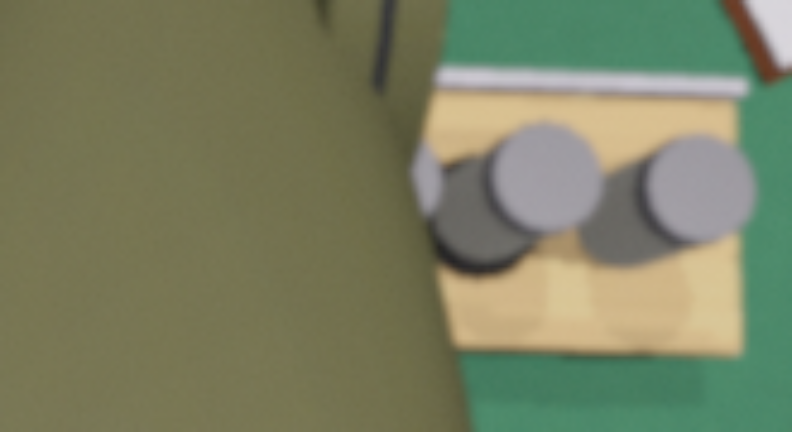

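View pics/s4.png

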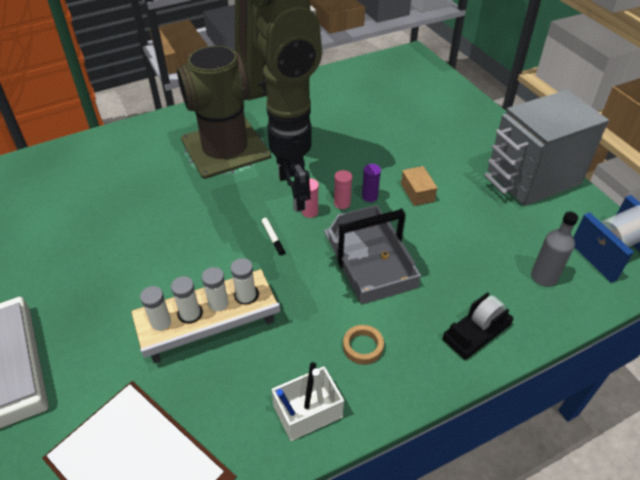

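All four jars stand in a neat row. Moving above the carry bar.

```bash
python3 -m crank '[[0.03,0.74,-0.1,0,0,0],[0.03,0.74,-0.1,0,0,0],[0.03,0.74,-0.1,0,0,0],[0.03,0.74,-0.1,0,0,0],[0.03,0.74,-0.1,0,0,0],[0.03,0.74,-0.1,0,0,0],[0.03,0.74,-0.1,0,0,0],[0.03,0.74,-0.1,0,0,0]]'; python3 - <<'E'
from h import *
print('jarA lid',pix('top',(547/4.8+370,180/4.8+200),.158))
st();go((.5506,.155,.106),-6.5)
s=get_state();im=snapshot('wrist');cv2.imwrite('pics/w6.png',im[:,:,::-1])
for q,z in(('tote_bar',.125),('tote',0),('tote_corner',.004)):
  for r in spotter.place_of('wrist',q)[:2]: print(q,r, pix('wrist',r['at'],z,s).round(4))
E
```

```text
t: 18.65
tcp_pos: [0.5518, 0.1522, 0.2302]
tcp_rot: [0.706, 0.039, 0.706, -0.043]
wrist_force: [-0.7, 0.2, -0.1]
width: 0.0853
jarA lid [ 0.56059191 -0.27795887  0.158     ]
18.65 [0.5518 0.1522 0.2302] F [-0.7  0.2 -0.1] w 0.0853 q [ 0.27  0.33  0.06  1.3  -0.    1.96]
shift [ 0.4967  0.0131 -0.0057] turn [-0.0004 -0.0001  0.0008] mm [124.2   3.3  -1.4] deg [-0.1 -0.   0.3]
tote_bar {'at': [313.7, 214.8], 'score': 0.61} [0.5513 0.1596 0.125 ]
tote {'at': [315.6, 187.6], 'score': 0.66} [0.5525 0.1584 0.    ]
tote {'at': [228.9, 144.2], 'score': 0.39} [0.4614 0.2189 0.    ]
tote_corner {'at': [234.1, 226.0], 'score': 0.72} [0.4502 0.1246 0.004 ]
tote_corner {'at': [489.5, 274.1], 'score': 0.55} [0.7593 0.0243 0.004 ]
```

View pics/w6.png

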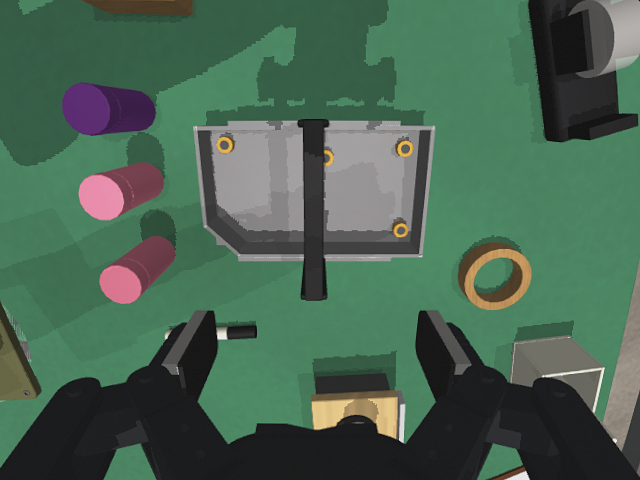

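The bar is at column 314, square to the jaws. Descending, centring it and gripping at 120 N.

```bash
python3 -m crank '[[0.15,0.02,-0.005,0,0,0],[0.3,0.02,-0.005,0,0,0],[0.42,0.02,-0.005,0,0,0],[0.48,0.02,-0.005,0,0,0.0008],[0.5,0.02,-0.005,0,0,0.0008],[0.5,0.02,-0.005,0,0,0.0008],[0.5,0.02,-0.005,0,0,0.0008]]' && python3 -m crank '[[0,0,0,0,0,0],[0,0,0,0,0,0],[0,0,0,0,0,0],[0,0,0,0,0,0],[0,0,0,0,0,0],[0,0,0,0,0,0],[0,0,0,0,0,0],[0,0,0,0,0,0],[0,0,0,0,0,0],[0,0,0,0,0,0]]' -1 120
```

```text
t: 19.43
tcp_pos: [0.5519, 0.1566, 0.1065]
tcp_rot: [0.706, 0.042, 0.705, -0.041]
wrist_force: [0.1, -0.1, 0.5]
width: 0.0856
t: 20.27
tcp_pos: [0.5519, 0.1566, 0.1065]
tcp_rot: [0.706, 0.042, 0.705, -0.041]
wrist_force: [-1.5, -0.3, -0.2]
width: -0.0001
```

The width reads 0, so the fingers may have missed the bar. Looking.

```bash
python3 - <<'E'
from h import *
st()
for n in('wrist','scene'):
  im=snapshot(n);
  if n=='scene': im=cv2.resize(im[120:320,280:480],None,fx=3,fy=3,interpolation=cv2.INTER_CUBIC)
  cv2.imwrite(f'pics/{n}7.png',im[:,:,::-1])
E
```

```text
20.27 [0.5519 0.1566 0.1065] F [-1.5 -0.3 -0.2] w -0.0001 q [ 0.28  0.39 -0.18  1.    0.    1.96]
```

View pics/wrist7.png

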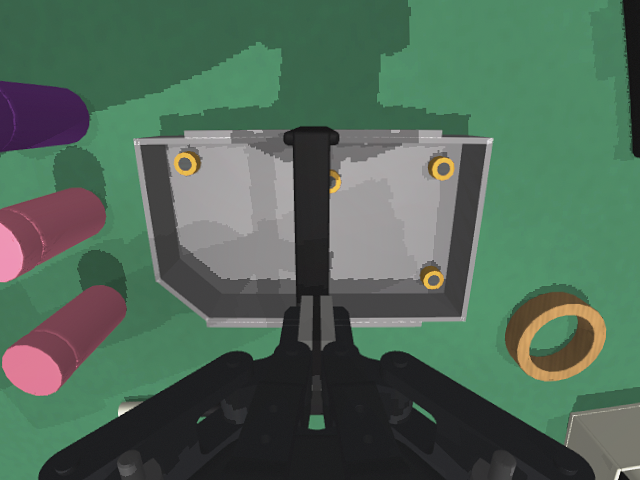

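View pics/scene7.png

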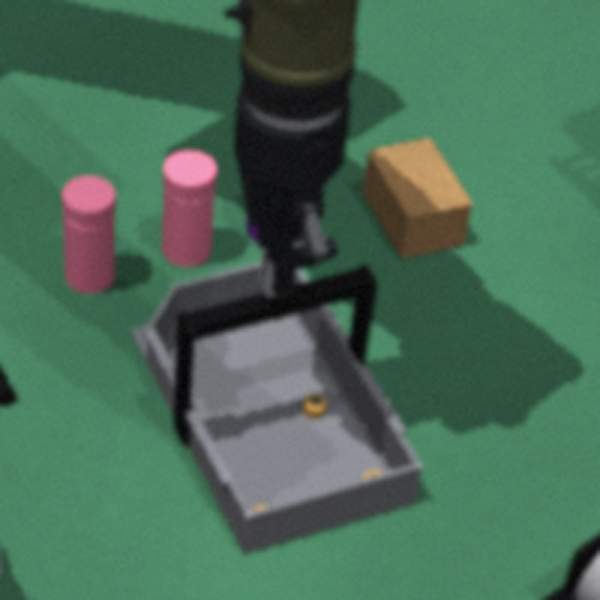

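```bash
python3 - <<'E'
from h import *
s=get_state()
c=np.array([.5515,.157]); u=np.array([.113,.994])
P=[np.r_[c+u*k,z] for k in(-.07,0,.07) for z in(.117,.133)]
print(proj('wrist',P,s).round(0).tolist()); print('tcp',proj('wrist',[s['tcp_pos'],s['tcp_pos']+[0,0,.019],s['tcp_pos']+[0,0,.04]],s).round(0).tolist())
print(proj('scene',P).round(0).tolist()); print('tcp',proj('scene',[s['tcp_pos'],s['tcp_pos']+[0,0,.019]]).round(0).tolist())
for n in('wrist','scene'):
  for r in spotter.place_of(n,'tote_bar')[:2]: print(n,r, pix(n,r['at'],.125,s).round(4))
im=snapshot('scene');a=cv2.resize(im[180:260,330:420],None,fx=7,fy=7,interpolation=cv2.INTER_CUBIC);cv2.imwrite('pics/z8.png',a[:,:,::-1])
im=snapshot('wrist');a=cv2.resize(im[270:430,220:420],None,fx=4,fy=3.7,interpolation=cv2.INTER_CUBIC);cv2.imwrite('pics/z9.png',np.clip(a[:,:,::-1]*2.5,0,255))
E
```

```text
[[315.0, 391.0], [315.0, 411.0], [314.0, 285.0], [314.0, 299.0], [313.0, 148.0], [313.0, 151.0]]
tcp [[315.0, 277.0], [315.0, 293.0], [315.0, 314.0]]
[[341.0, 231.0], [341.0, 226.0], [370.0, 224.0], [371.0, 219.0], [399.0, 216.0], [399.0, 211.0]]
tcp [[370.0, 227.0], [370.0, 221.0]]
wrist {'at': [311.1, 287.2], 'score': 0.6} [0.5503 0.1597 0.125 ]
scene {'at': [371.8, 224.5], 'score': 0.65} [0.562  0.1547 0.125 ][ WARN:0@6.615] global loadsave.cpp:1063 imwrite_ Unsupported depth image for selected encoder is fallbacked to CV_8U.
```

View pics/z8.png

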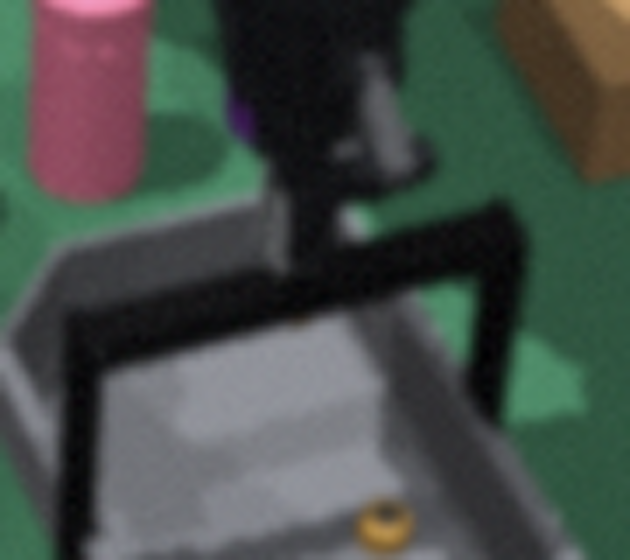

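View pics/z9.png

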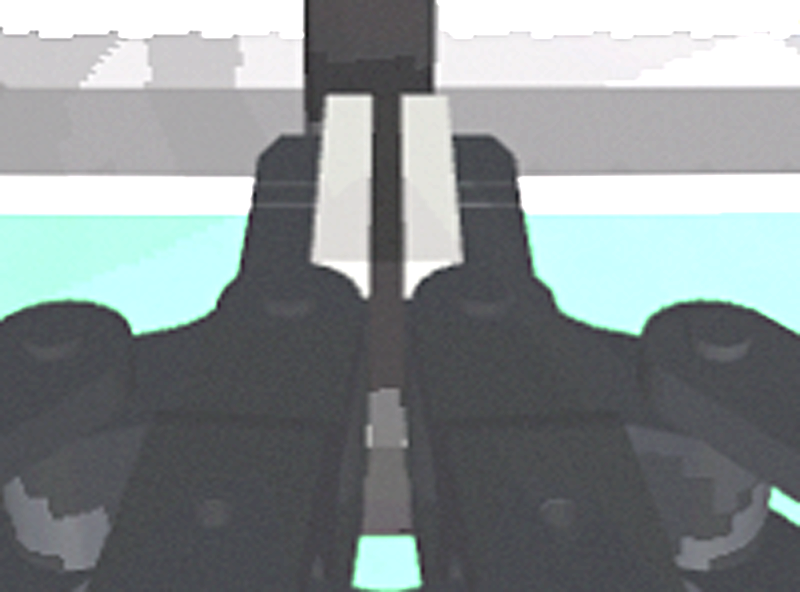

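```bash
python3 -m crank '[[-0.02,0,0,0,0,0],[-0.04,0,0,0,0,0],[-0.06,0,0,0,0,0],[-0.06,0,0,0,0,0]]'; python3 - <<'E'
from h import *
st()
im=snapshot('wrist');cv2.imwrite('pics/wrist10.png',im[:,:,::-1])
im=snapshot('scene');a=cv2.resize(im[180:300,310:430],None,fx=5,fy=5,interpolation=cv2.INTER_CUBIC);cv2.imwrite('pics/z10.png',np.clip(a[:,:,::-1].astype(float)*1.6,0,255).astype(np.uint8))
E
```

```text
t: 20.9
tcp_pos: [0.553, 0.1569, 0.1232]
tcp_rot: [0.707, 0.042, 0.705, -0.041]
wrist_force: [-0.1, -0.1, -0.2]
width: 0.0002
20.9 [0.553  0.1569 0.1232] F [-0.1 -0.1 -0.2] w 0.0002 q [ 0.28  0.38 -0.15  1.03  0.    1.96]
```

View pics/wrist10.png

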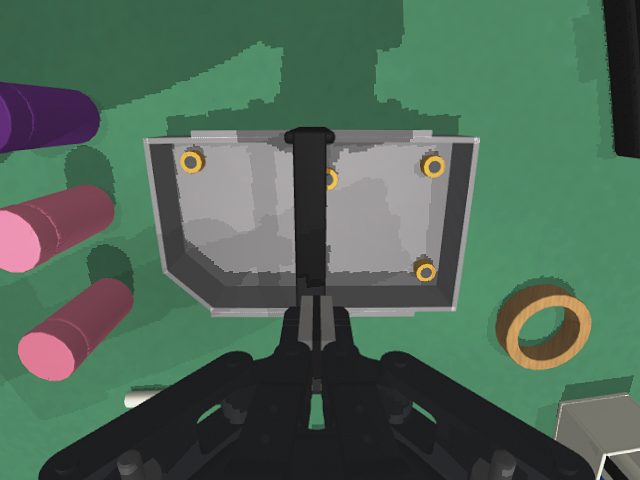

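View pics/z10.png

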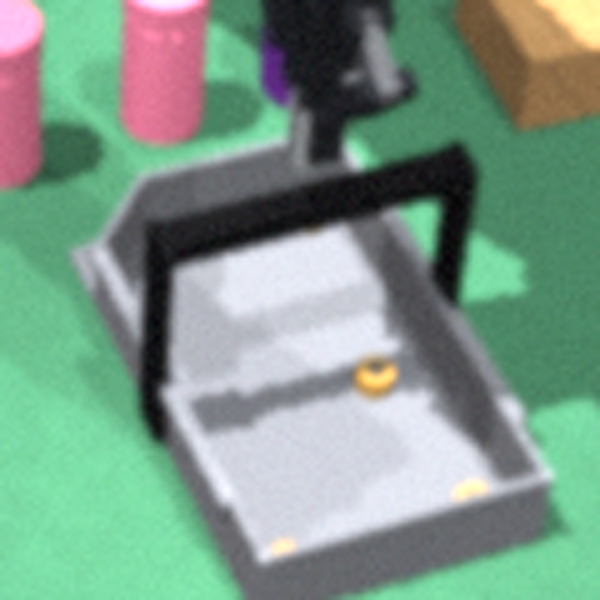

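```bash
python3 - <<'E'
from h import *
s=get_state(); r=Rt(s); p=s['tcp_pos']
for q in [(0,.011,0),(0,0,0),(0,-.011,0),(-.02,.011,0),(-.02,0,0),(-.02,-.011,0),(0,.011,.01),(0,.011,-.01)]:
    P=p+r@np.array(q); print(q,proj('wrist',[P],s).round(0)[0],proj('scene',[P]).round(1)[0])
c=np.array([.5515,.157]);u=np.array([.113,.994]);w=np.array([.994,-.113])
print(proj('scene',[np.r_[c+w*d,z] for d in(-.008,.008) for z in (.117,.133)]).round(1))
E
```

```text
(0, 0.011, 0) [315. 259.] [374.9 221.1]
(0, 0, 0) [315. 277.] [370.3 222.3]
(0, -0.011, 0) [315. 295.] [365.7 223.5]
(-0.02, 0.011, 0) [315. 274.] [375.5 214.7]
(-0.02, 0, 0) [315. 294.] [370.9 215.9]
(-0.02, -0.011, 0) [315. 313.] [366.3 217.1]
(0, 0.011, 0.01) [333. 259.] [376.7 224.2]
(0, 0.011, -0.01) [297. 259.] [373.1 218.1]
[[368.7 221.3]
 [369.1 216.2]
 [371.5 226.1]
 [372.  221. ]]
```

The closed fingers came up with no load. Both views put the physical tips about 30 mm behind the reported TCP: the scene tip is at row 213 against a predicted 222. So the fingers closed just above the bar. I'll open, go about 45 mm lower and regrip.

```bash
python3 -m crank '[[-0.08,0,-0.006,0,0,0],[-0.1,0,-0.006,0,0,0],[-0.1,0,-0.006,0,0,0],[-0.1,0,-0.006,0,0,0],[-0.1,0,-0.006,0,0,0]]' 1; python3 -c "
from h import *
st();go((.5515,.157,.078),-6.5)"
```

```text
t: 21.42
tcp_pos: [0.5505, 0.1567, 0.1464]
tcp_rot: [0.706, 0.042, 0.705, -0.041]
wrist_force: [-0.4, -0.2, -0.0]
width: 0.0603
21.42 [0.5505 0.1567 0.1464] F [-0.4 -0.2 -0. ] w 0.0603 q [ 0.28  0.36 -0.12  1.09  0.    1.96]
shift [0.2738 0.0012 0.0035] turn [-0.0006  0.0003 -0.0002] mm [68.4  0.3  0.9] deg [-0.2  0.1 -0.1]
```

```bash
python3 -m crank '[[0.05,0,0.003,0,0,0],[0.1,0,0.003,0,0,0],[0.15,0,0.003,0,0,0],[0.19,0,0.003,0,0,0],[0.19,0,0.003,0,0,0]]';python3 -m crank '[[0.03,0,0,0,0,0],[0.06,0,0,0,0,0],[0.08,0,0,0,0,0],[0.08,0,0,0,0,0]]'; python3 - <<'E'
from h import *
st()
im=snapshot('wrist');cv2.imwrite('pics/wrist11.png',im[:,:,::-1])
E
```

```text
t: 21.83
tcp_pos: [0.549, 0.156, 0.096]
tcp_rot: [0.705, 0.041, 0.707, -0.042]
wrist_force: [-2.3, -1.0, -0.6]
width: 0.0855
t: 22.17
tcp_pos: [0.5481, 0.1558, 0.0747]
tcp_rot: [0.704, 0.041, 0.708, -0.042]
wrist_force: [0.2, -0.4, -0.7]
width: 0.0853
22.17 [0.5481 0.1558 0.0747] F [ 0.2 -0.4 -0.7] w 0.0853 q [ 0.28  0.41 -0.23  0.93  0.    1.96]
```

View pics/wrist11.png

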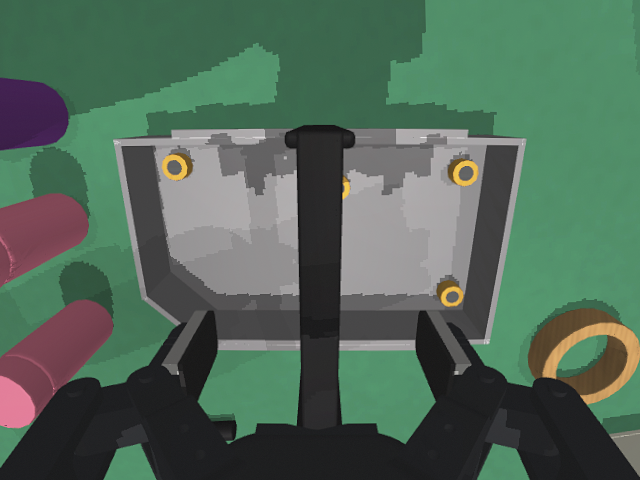

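```bash
python3 -m crank '[[-0.004,0.003,0.012,0,0,0],[-0.004,0.003,0.012,0,0,0],[-0.004,0.003,0.012,0,0,0],[-0.004,0.003,0.012,0,0,0],[-0.004,0.003,0.012,0,0,0],[-0.004,0.003,0.012,0,0,0],[-0.004,0.003,0.012,0,0,0],[-0.004,0.003,0.012,0,0,0],[-0.004,0.003,0.012,0,0,0],[-0.004,0.003,0.012,0,0,0]]' -1 120;python3 -c "
from h import *
st()"
```

```text
t: 23.05
tcp_pos: [0.5511, 0.1565, 0.077]
tcp_rot: [0.704, 0.041, 0.708, -0.041]
wrist_force: [-2.8, 0.8, 6.5]
width: 0.0131
23.05 [0.5511 0.1565 0.077 ] F [-2.8  0.8  6.5] w 0.0131 q [ 0.28  0.42 -0.22  0.94  0.    1.96]
```

The bar is gripped: the width reads 13.1 mm, with the same −2.6 mm offset as on the jars. Lifting.

```bash
python3 -m crank '[[-0.04,0,0,0,0,0],[-0.1,0,0,0,0,0],[-0.18,0,0,0,0,0],[-0.28,0,0,0,0,0],[-0.38,0,0,0,0,0],[-0.48,0,0,0,0,0],[-0.58,0,0,0,0,0],[-0.68,0,0,0,0,0],[-0.78,0,0,0,0,0],[-0.86,0,0,0,0,0],[-0.9,0,0,0,0,0],[-0.9,0,0,0,0,0]]'; python3 - <<'E'
from h import *
st()
im=snapshot('scene');cv2.imwrite('pics/s12.png',im[:,:,::-1])
E
```

```text
t: 24.05
tcp_pos: [0.5533, 0.1566, 0.3045]
tcp_rot: [0.706, 0.042, 0.706, -0.041]
wrist_force: [0.4, -0.4, -3.8]
width: 0.0132
24.05 [0.5533 0.1566 0.3045] F [ 0.4 -0.4 -3.8] w 0.0132 q [0.28 0.33 0.25 1.49 0.   1.96]
```

View pics/s12.png

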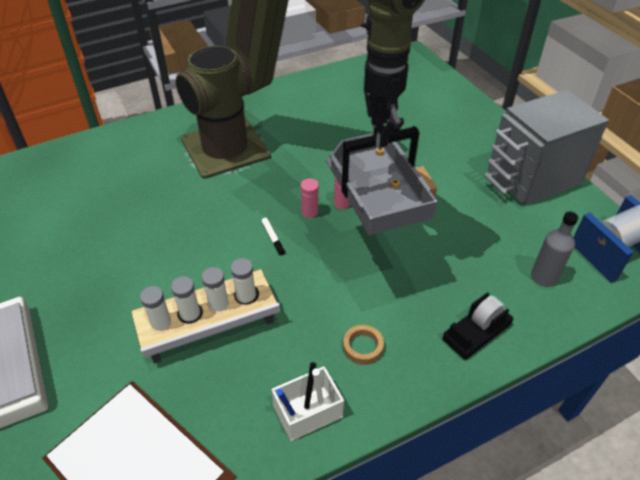

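The tote is off the bench with all four bushings inside. First tilt: the −x end down.

```bash
python3 -m crank '[[0,0,0,0,-0.006,0],[0,0,0,0,-0.014,0],[0,0,0,0,-0.022,0],[0,0,0,0,-0.03,0],[0,0,0,0,-0.038,0],[0,0,0,0,-0.046,0],[0,0,0,0,-0.054,0],[0,0,0,0,-0.062,0],[0,0,0,0,-0.07,0],[0,0,0,0,-0.078,0],[0,0,0,0,-0.086,0],[0,0,0,0,-0.092,0]]'; python3 -m crank '[[0,0,0,0,0,0],[0,0,0,0,0,0],[0,0,0,0,0,0],[0,0,0,0,0,0],[0,0,0,0,0,0],[0,0,0,0,0,0]]'; python3 - <<'E'
from h import *
st();s=get_state();print(Rt(s).round(3),np.degrees(np.arccos(-Rt(s)[2,0])))
for n in('scene','wrist'):
  im=snapshot(n);cv2.imwrite(f'pics/{n}13.png',im[:,:,::-1])
E
```

```text
t: 25.1
tcp_pos: [0.5495, 0.1555, 0.2987]
tcp_rot: [0.876, 0.026, 0.479, -0.052]
wrist_force: [-1.1, -1.1, -5.1]
width: 0.0133
t: 25.6
tcp_pos: [0.5502, 0.1556, 0.299]
tcp_rot: [0.876, 0.027, 0.479, -0.052]
wrist_force: [-0.3, 1.0, -4.8]
width: 0.013
25.6 [0.5502 0.1556 0.299 ] F [-0.3  1.  -4.8] w 0.013 q [ 0.46 -0.07 -0.42  0.72 -0.3   2.07]
[[ 0.536  0.116  0.836]
 [-0.065  0.993 -0.096]
 [-0.842 -0.003  0.54 ]] 32.68778200309595
```

View pics/scene13.png

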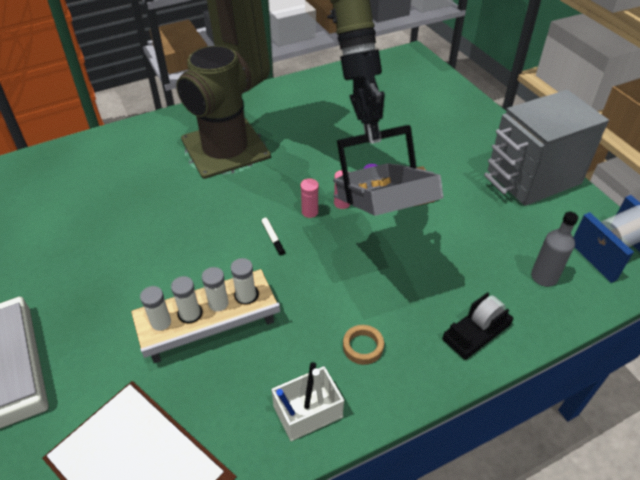

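View pics/wrist13.png

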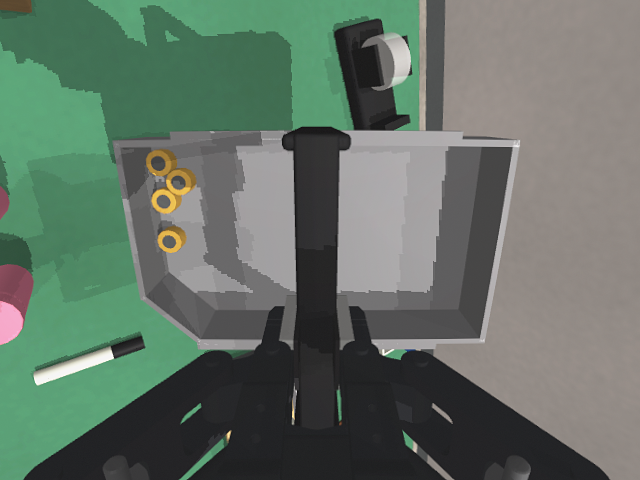

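All four bushings slid to the −x wall, at (158–180, 160–241). Now tilting towards −y.

```bash
python3 - <<'E'
from h import *
for ph,t in ((45,42),(55,44)):
  a=np.radians(t);f=np.radians(ph)
  Rd=rot(-6.5)@R.from_rotvec([0,-a*np.cos(f),a*np.sin(f)]).as_matrix()
  toolmove((.55,.155,.30),Rd)
  print(np.degrees(np.arccos(-Rd[2,0])))
E
```

```text
shift [-0.0035 -0.002   0.0027] turn [0.0228 0.0064 0.0789] mm [-0.9 -0.5  0.7] deg [ 8.2  2.3 28.4]
42.0
shift [-0.0035 -0.002   0.0027] turn [0.0278 0.0178 0.096 ] mm [-0.9 -0.5  0.7] deg [10.   6.4 34.6]
44.0
```

```bash
python3 -m crank '[[0,0,0,0.002,0.0005,0.006],[0,0,0,0.004,0.001,0.014],[0,0,0,0.006,0.002,0.022],[0,0,0,0.009,0.0025,0.03],[0,0,0,0.011,0.003,0.038],[0,0,0,0.013,0.004,0.046],[0,0,0,0.016,0.0045,0.054],[0,0,0,0.018,0.005,0.062],[0,0,0,0.02,0.006,0.07],[0,0,0,0.022,0.0065,0.077],[0,0,0,0.023,0.0065,0.079],[0,0,0,0.023,0.0065,0.079]]'; python3 -m crank '[[0,0,0,0,0,0],[0,0,0,0,0,0],[0,0,0,0,0,0],[0,0,0,0,0,0],[0,0,0,0,0,0],[0,0,0,0,0,0]]'; python3 - <<'E'
from h import *
st();s=get_state();print(np.degrees(np.arccos(-Rt(s)[2,0])))
for n in('scene','wrist'):
  im=snapshot(n);cv2.imwrite(f'pics/{n}14.png',im[:,:,::-1])
E
```

```text
t: 26.7
tcp_pos: [0.55, 0.1537, 0.2977]
tcp_rot: [0.848, 0.207, 0.471, 0.129]
wrist_force: [-0.7, 0.5, -5.2]
width: 0.0133
t: 27.2
tcp_pos: [0.55, 0.1541, 0.2979]
tcp_rot: [0.848, 0.207, 0.471, 0.129]
wrist_force: [-0.0, -0.1, -4.3]
width: 0.0137
27.2 [0.55   0.1541 0.2979] F [-0.  -0.1 -4.3] w 0.0137 q [ 0.02 -0.14 -0.6   0.49  0.42  1.84]
41.85838552804182
```

View pics/scene14.png

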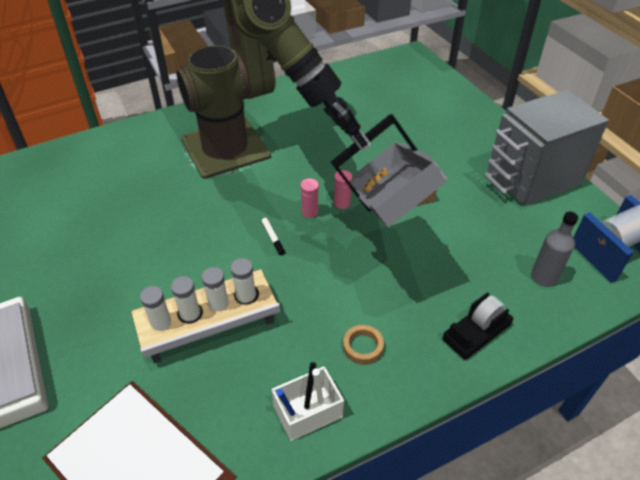

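View pics/wrist14.png

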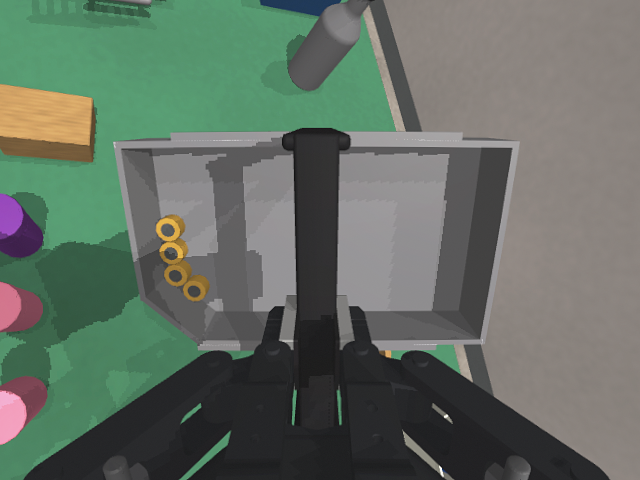

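```bash
cat > tt.py <<'E'
from h import *
from scipy.optimize import least_squares
m=camera_model('wrist');H=np.array(m['hand_eye'])
def cam(P): # tool pts->px
    c=(np.atleast_2d(P)-H[:3,3])@H[:3,:3]
    return cv2.projectPoints(c,np.zeros(3),np.zeros(3),K(m),np.array(m['dist_coeffs']))[0][:,0]
A=np.array([[0,0,-1.],[0,1,0],[1,0,0]]) # tote->tool nominal
# rim outer corners
P=np.array([[-.120,.070,.045],[.120,.070,.045],[.120,-.070,.045],[-.120,-.035,.045],[-.085,-.070,.045]])
def fit(px):
    f=lambda v:(cam((P@R.from_rotvec(v[3:]).as_matrix().T)@A.T+v[:3])-px).ravel()
    r=least_squares(f,[.077,0,0,0,0,0]); return r.x,np.abs(r.fun).max()
def bush(px,v,z):
    p=cv2.undistortPoints(np.array([px],float).reshape(-1,1,2),K(m),np.array(m['dist_coeffs']))[:,0]
    M=A@R.from_rotvec(v[3:]).as_matrix()  # tote->tool
    o=M.T@(H[:3,3]-v[:3]); d=(np.c_[p,np.ones(len(p))]@H[:3,:3].T)@M
    return o+d*((z-o[2])/d[:,2])[:,None]
E
python3 - <<'E'
from tt import *
px=np.array([[116,142],[518,142],[484,342],[142,297],[198,346]],float)
v,e=fit(px);print(v.round(4),e)
b=bush([(171,227),(173,252),(177,273),(195,290)],v,.016);print(b.round(4))
b[:,2]=.004;print(np.linalg.norm(b-[-.0985,-.0485,.004],axis=1).round(4))
E
```

```text
[ 0.0793  0.0009  0.0013 -0.0158  0.0033 -0.0014] 2.733606479124205
[[-0.1054  0.0085  0.016 ]
 [-0.1064 -0.0107  0.016 ]
 [-0.1055 -0.0275  0.016 ]
 [-0.0933 -0.0416  0.016 ]]
[0.0574 0.0386 0.0221 0.0086]
```

The farthest bushing is about 57 mm from the corner point, inside the 70 mm limit. I'll check that everything is at rest and take a last look at the jars.

```bash
python3 -m crank '[[0,0,0,0,0,0],[0,0,0,0,0,0],[0,0,0,0,0,0],[0,0,0,0,0,0],[0,0,0,0,0,0],[0,0,0,0,0,0]]'; python3 - <<'E'
from h import *
a=cv2.imread('pics/wrist14.png');im=snapshot('wrist')[:,:,::-1].copy();cv2.imwrite('pics/wrist15.png',im)
print('diff in tote',cv2.absdiff(a,im)[150:335,125:290].mean(), cv2.absdiff(a,im)[150:335,125:290].max())
im=snapshot('top')
cv2.imwrite('pics/t15.png',cv2.resize(im[190:330,300:540,::-1],None,fx=3.3,fy=3.3,interpolation=cv2.INTER_CUBIC))
cv2.imwrite('pics/top15.png',im[:,:,::-1])
s=get_state();R_=Rt(s); 
from tt import *
v=np.array([.0793,.0009,.0013,-.0158,.0033,-.0014]);c=A@R.from_rotvec(v[3:]).as_matrix()@np.array([-.0985,-.0485,.004])+v[:3]
print('corner world',s['tcp_pos']+R_@c); z=R_@A@R.from_rotvec(v[3:]).as_matrix()@[0,0,1]; print('tilt',np.degrees(np.arccos(z[2])))
st()
E
```

```text
t: 27.8
tcp_pos: [0.55, 0.1538, 0.2978]
tcp_rot: [0.848, 0.207, 0.471, 0.129]
wrist_force: [0.5, -0.2, -4.6]
width: 0.0134
diff in tote 0.7441332241332241 80
corner world [0.50709754 0.16512651 0.174313  ]
tilt 41.07995603905632
27.9 [0.5499 0.1539 0.2978] F [-0.4  0.4 -5.1] w 0.0133 q [ 0.02 -0.14 -0.6   0.49  0.42  1.84]
```

View pics/top15.png

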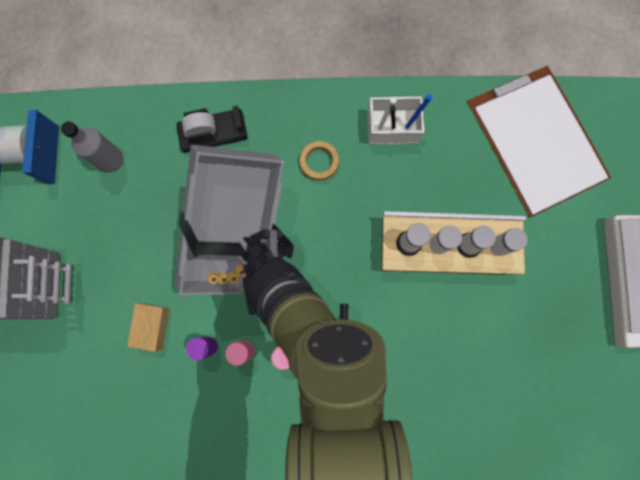

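View pics/wrist15.png

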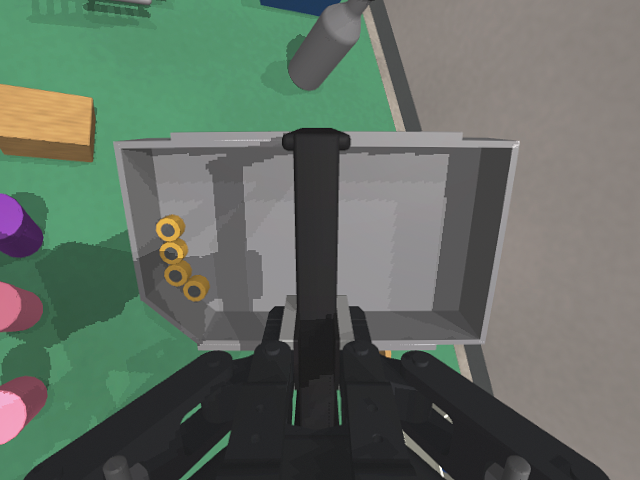

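The bushings haven't moved between pictures, at (171,227) to (195,290). The four lids form a straight row and the bystanders haven't moved. Handing in.

```bash
python3 -c "
from plant import manip
print(manip.sign_off())"
```

```text
the job is handed in; nothing more can be done
None
```

The job is handed in, at about 28 s of the 69 s. By my last checks both jars stand on the discs and the tote hangs tilted with all four bushings at its cut-off corner. No verdict came back from the sign-off.

- **Jars:** both jars from the tote stand upright and released. The camera put their lids within about 3.5 mm of the disc centres. All four jars form a straight row, and the other two jars, the tape roll and the carton look unmoved. In the last top view the arm hid all but the marker's cap.
- **Tote:** it hangs from its carry bar in the gripper (width 13 mm on the 16 mm bar, about 5 N load). It is tilted about 41–42° with its cut-off corner about 0.17 m above the bench, touching nothing.
- **Bushings:** all four lie in a line at the cut-off corner, an estimated 9, 22, 39 and 57 mm from the corner point against the 70 mm limit. They did not move between pictures 0.6 s apart. The farthest one lies along the short wall, with about 13 mm of margin.

**What disagreed:** the first grip on the bar closed on nothing. Both camera views showed the finger tips about 30 mm behind the reported TCP. I regripped about 30 mm lower and it held. The reported width also read about 2.6 mm below the true size on both the jars and the bar.

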